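# Charge the barrel tumbler with forged hooks and snap its hatch cover on

## Task

Get the tumbler ready for knocking the scale off today's hooks: push its half-open dust cover right over so that its front panel lies folded flat on the rear panel, then put every forged hook into the barrel. Then set the hatch cover on the barrel and press it down corner after corner until all four spring clips have snapped over its edge and it sits fully home. Leave the dust cover folded back for the smith to check, and leave the hammer, brush and wax tin where they lie.

Things in the scene. Friction and masses are not known exactly. Their poses are not given: they have to be found in the camera images.
- tumbler: grey bench tumbler, fixed; place and yaw vary. Origin: on the bench under the barrel's middle; x along the barrel, y towards the drive housing. Black barrel, 160 (x) x 112 mm, open on top, rim 129 mm up, between two pedestals (x = +-114, 18 mm thick, 84 wide, 172 high). Drive housing from y = 94 to 260 mm, 250 mm along x, 172 mm high, under the dust cover
- hatch (a point): centre of the barrel's hatch opening, in the plane of the barrel's flat rim on which the hatch cover seats (129 mm above the bench); axes as the tumbler's. The opening is 136 mm (x) by 90 mm (y), the inside 80 mm deep, with upright walls
- fold_hinge (a point): middle of the dust cover's fold line: the axis (parallel to the tumbler's x) at y = +90 mm, 178.5 mm above the bench, about which the front panel swings on the rear one
- front_edge (a point): middle of the free edge of the dust cover's front panel, 170 mm from the fold line
- cover_front (a joint): fold angle of the dust cover's front panel (aluminium, 256 mm along x, 170 mm from fold line to free edge, 5 mm thick, 0.3 kg). 0: closed, level over the barrel, free edge at -y; pi/2: upright; pi (its stop): folded flat, upside down, on the rear panel. Stiff hinge (0.3 N m): stays where it is left. Starts 0.7 to 1.2 rad open; about 4 N at the free edge moves it
- cover_rear (a joint): angle of the dust cover's rear panel, same size, which lies level on top of the drive housing (0) and is hinged along the housing's far +y edge by a very stiff hinge (1.6 N m); positive lifts its fold-line edge. It is to stay down
- hatch_cover: loose grey cover of the barrel's hatch, about 220 g, right way up on the bench. Origin: centre of its underside. Plug, 21 high, 132 x 86 mm at its root, tapering to 122 x 76, fits the hatch; plate 156 (x) x 112 x 6 mm, top at 27 mm; grip bar along x, 90 long, 16 wide, 27 to 51 mm up. Goes on either way round; home, the plate lies on the rim, origin 21 mm below point hatch
- corner1 (a point): pressing point on top of the hatch cover's plate at its +x +y corner (66 mm and 40 mm from the cover's centre, 27 mm above its origin); 6 mm above point hatch when that corner is home
- corner2 (a point): pressing point on top of the hatch cover's plate at its +x -y corner (66 mm and 40 mm from the cover's centre, 27 mm above its origin); 6 mm above point hatch when that corner is home
- corner3 (a point): pressing point on top of the hatch cover's plate at its -x -y corner (66 mm and 40 mm from the cover's centre, 27 mm above its origin); 6 mm above point hatch when that corner is home
- corner4 (a point): pressing point on top of the hatch cover's plate at its -x +y corner (66 mm and 40 mm from the cover's centre, 27 mm above its origin); 6 mm above point hatch when that corner is home
- clip1 (a joint): outward deflection (m, 0 to 0.009) of the steel spring clip at the tumbler's +x +y side, 42 mm (x), 56 mm (y) from point hatch, 24 mm wide. Its nose overhangs the cover's edge by 4 mm: flat below, 7 mm above the rim; sloping above, to 23 mm. The loose cover first rests on the slopes, plate 15 mm above the rim; 10 to 20 N on a corner pushes its clip out till it snaps back over the plate
- clip2 (a joint): outward deflection (m, 0 to 0.009) of the steel spring clip at the tumbler's +x -y side, 42 mm (x), 56 mm (y) from point hatch, 24 mm wide. Its nose overhangs the cover's edge by 4 mm: flat below, 7 mm above the rim; sloping above, to 23 mm. The loose cover first rests on the slopes, plate 15 mm above the rim; 10 to 20 N on a corner pushes its clip out till it snaps back over the plate
- clip3 (a joint): outward deflection (m, 0 to 0.009) of the steel spring clip at the tumbler's -x -y side, 42 mm (x), 56 mm (y) from point hatch, 24 mm wide. Its nose overhangs the cover's edge by 4 mm: flat below, 7 mm above the rim; sloping above, to 23 mm. The loose cover first rests on the slopes, plate 15 mm above the rim; 10 to 20 N on a corner pushes its clip out till it snaps back over the plate
- clip4 (a joint): outward deflection (m, 0 to 0.009) of the steel spring clip at the tumbler's -x +y side, 42 mm (x), 56 mm (y) from point hatch, 24 mm wide. Its nose overhangs the cover's edge by 4 mm: flat below, 7 mm above the rim; sloping above, to 23 mm. The loose cover first rests on the slopes, plate 15 mm above the rim; 10 to 20 N on a corner pushes its clip out till it snaps back over the plate
- board: light fireproof board, 250 mm (x) x 190 mm (y) x 5 mm, lying fixed on the bench, on which the hooks lie at the start; origin: centre of its underside
- hook1: forged wall hook of dark steel, 110 x 50 x 12 mm, lying flat. Origin: under the middle of its shank, a straight bar along x, 13 mm wide, 12 mm high, x = -50 to +35 mm. A nail plate 24 mm square, 9 mm thick, ends it at x = -55; at the other end a round-bar scroll curls to +y, out to x = +55, y = +38. About 140 g. Two to four of hook1 to hook4 are there; an absent one reads None
- hook2: a forged hook, as hook1
- hook3: a forged hook, as hook1
- hook4: a forged hook, as hook1
- hammer: hand hammer, 260 mm long, lying on the bench; a bystander, origin at its middle
- brush: flat bench brush, 200 mm long; a bystander, origin at its middle
- wax_tin: closed tin of wax, 76 mm wide, 50 mm high, standing on the bench; a bystander, origin at the centre of its underside
Not all that is in view belongs to the job. Leave any purple look-alike of the hook3 alone. Leave any yellow look-alike of the hook2 alone.

How it is judged:
By the outcome, as a careful person would: the job done as asked, in the order asked, and still so for the second after the job is handed in, with the robot touching nothing.
Of hook1, hook2, hook3, hook4 only 2 to 4 are there at a start; the rules pass over those that are not, and their reading is None.
At some moment in a run one of hook1, hook2, hook3, hook4, hatch_cover may be knocked a few centimetres aside while the robot is not near it.
It also fails if it takes over 208 s, if anything falls off the work surface, if the arm or the gripper's body presses on something with over 40 N, if the wrist force passes 120 N, or if a joint passes its speed limit or range.

## Robot

A 6-joint arm with a two-finger parallel gripper is mounted at the origin on the work surface. World frame = base frame: x ahead of the robot, y to its left, z up, the work surface at z = 0. Lengths are in m, angles in rad, forces in N, time in s.
With the tool pointing down it reaches from about 0.325 to 0.775 m from the base axis. Payload 9.3 kg.
Tool frame: the origin (TCP) lies on the mounting face of the last link; the fingertips stand 173 mm ahead of it and the grasp point (between the pads) lies 155 mm ahead of it; z points along the fingers, y is the direction in which the jaws open and shut (so a half turn about z gives the same grasp; the last joint's range is limited). The gripper opens to 85 mm and grips with 20 to 120 N. Pads are 22 mm wide; open, the fingers measure 114 mm over their backs; the gripper's body (76 mm by 85 mm) begins 54 mm behind the grasp point. The pads swing forward as they close: fully open they stand 13 mm farther back than shut.
Start: joints at [1.147, 0.259, 0.021, 1.334, 0, 1.418], TCP at [0.147, 0.53, 0.405] pointing down, gripper open.
Joint ranges: [-3.04, 3.04], [-0.91, 1.82], [-1.04, 1.36], [-1.92, 1.95], [-1.52, 1.45], [-3.14, 3.14]. Speed limits (rad/s): [2.22, 2.22, 2.79, 3.14, 3.14, 3.14].

## Interface

Orientations are given as a unit quaternion [w, x, y, z].
In Python, from rig import * gives the robot as it stands.
- The arm moves only by the shell command python3 -m jog 'ROWS' [FORCE]. ROWS is a JSON object of lists of equal length, an entry for each row: "linear": the shift along the tool's x, y, z in m, a list of three; "dr": the turn, a rotation vector about the tool's x, y, z in rad, a list of three; "claw": the opening, from 0 (shut) to 1 (fully open). A call has 1 to 5 rows; each row shifts and turns the commanded pose from where the row before left it, along the tool's axes as they then stand; what a row does not reach is not made up. A row lasts 1/10 s, in which the tool goes at most 50 mm and 8.59 degrees, less where a joint would pass 70% of its speed; a pose out of reach is approached as far as the arm can. A call with a gripper value outside its range is refused whole. The fingers move at their own pace and stop on an object; FORCE is the grip in N (left out, the last holds). Time passes only in rows, so rows that do not move let the fingers close. It gives the time, the measured TCP pose, the force and the opening at its end, in the units of the state.
- get_obs(): the state, without advancing time (a new reading comes with each control period).
- read_camera(name): name is "side" or "top"; returns the picture (480x640x3 uint8, blue, green, red); there is no depth.
- get_calibration(name): a dict with "fx", "fy", "cx", "cy" (pixels), "R" (3x3) and "t" (3): a world point X has camera coordinates R X + t. Camera axes: x right, y down, z forward; pixel columns grow to the right and rows downward; lengths in m; the calibration is good to about 2 mm. A picture is of the moment at which its call begins. get_calibration takes no time and is no camera call.
- hand_in(): hands the job in, once; it reports no verdict.
The state is a dict: "t": time; "joint_positions": joint angles; "joint_velocities": joint speeds; "joint_torque": joint torques, N m; "position": TCP position; "eef_rot": TCP orientation; "contact_force": force on the tool from outside, world axes, zero at the start; "torque": the same for the moment, N m; "finger_gap": opening from 0.0 (shut) to 1.0 (fully open).
Only numpy, scipy, OpenCV 4.12 (cv2) and the standard library are available. Lean on these libraries where they do the work, as an engineer would, in place of code of your own. Each camera call takes 0.05 s, during which the arm holds its last target.

## Working session

There is one attempt and no reset: what is moved stays moved. The work goes in short steps, Python scripts to look and compute and a shell command to move; the robot and the scene stay as the last step left them, time stands still between calls to the robot, and variables do not carry over. Pictures are saved under pics/ and viewed, and the job is handed in when it is done.

```bash
ls; mkdir -p pics; python3 - <<'E'
from rig import *
import cv2,numpy as np
for n in("side","top"):
    cv2.imwrite(f"pics/{n}0.png",read_camera(n)); c=get_calibration(n); print(n,c)
print(get_obs())
E
```

```text
pics
side {'fx': 616.8064623248895, 'fy': 616.8064623248895, 'cx': 320.1705696393651, 'cy': 230.03165496481736, 'R': array([[ 0.92468311, -0.38070499,  0.00498465],
       [-0.28694178, -0.70543013, -0.64809933],
       [ 0.25025098,  0.59785621, -0.7615395 ]]), 't': array([-0.49971358,  0.25062809,  1.40289966])}
top {'fx': 463.6718367357683, 'fy': 463.6718367357683, 'cx': 322.17109547179365, 'cy': 237.4508244947589, 'R': array([[ 0.01071066, -0.9999394 , -0.0025456 ],
       [-0.99204072, -0.01030657, -0.12549497],
       [ 0.12546112,  0.00386947, -0.99209099]]), 't': array([0.02181559, 0.53962448, 1.04201767])}
{'t': 0.1, 'joint_positions': array([ 1.14742059e+00,  2.59136537e-01,  2.08382152e-02,  1.33370517e+00,
       -3.20268036e-06,  1.41819174e+00]), 'joint_velocities': array([ 1.56858307e-03, -1.09313480e-03,  1.78677894e-03, -1.60957949e-05,
       -8.57285831e-04, -2.21487196e-03]), 'joint_torque': array([ 3.15127385e-03, -5.56692982e+01,  3.45071518e+01,  1.17187921e-02,
       -2.81116618e-04, -1.04690997e-05]), 'position': array([0.14709912, 0.52991601, 0.40412637]), 'eef_rot': array([-1.69897826e-04,  1.34972347e-01,  9.90849182e-01, -5.79180639e-04]), 'contact_force': array([-0.81271458, -0.27852141,  0.02128713]), 'torque': array([-0.04903926,  0.02319189, -0.01344403]), 'finger_gap': 0.9973330629643964}
```

View pics/side0.png

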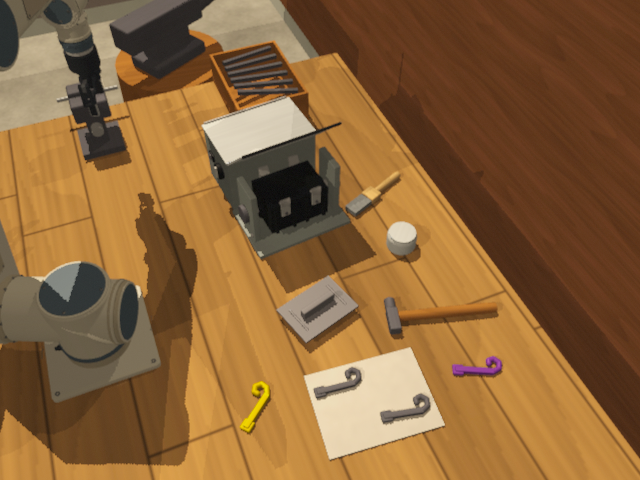

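View pics/top0.png

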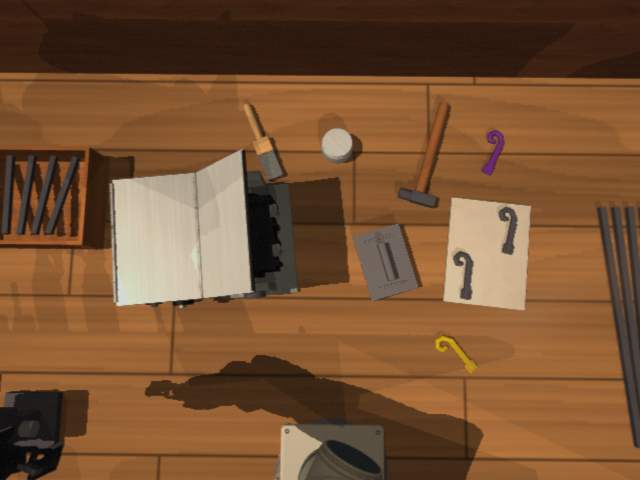

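```bash
python3 - <<'E'
import cv2
s=cv2.imread("pics/side0.png");t=cv2.imread("pics/top0.png")
cv2.imwrite("pics/c1.png",cv2.resize(t[140:320,100:300],None,fx=4,fy=3.3,interpolation=2)[:, :])
cv2.imwrite("pics/c2.png",cv2.resize(t[190:390,340:540],(600,600),interpolation=2))
cv2.imwrite("pics/c3.png",cv2.resize(s[90:270,190:360],(560,593),interpolation=2))
E
```

```text
(no output)
```

View pics/c1.png

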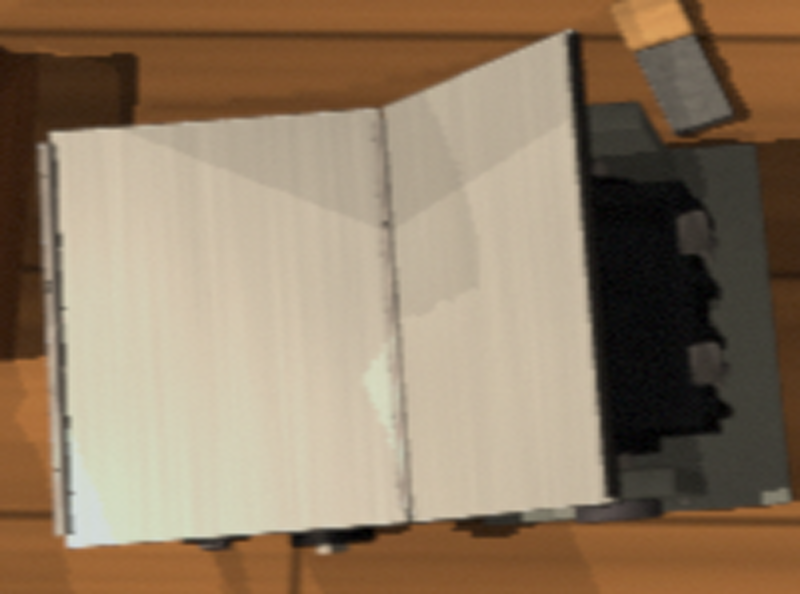

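View pics/c2.png

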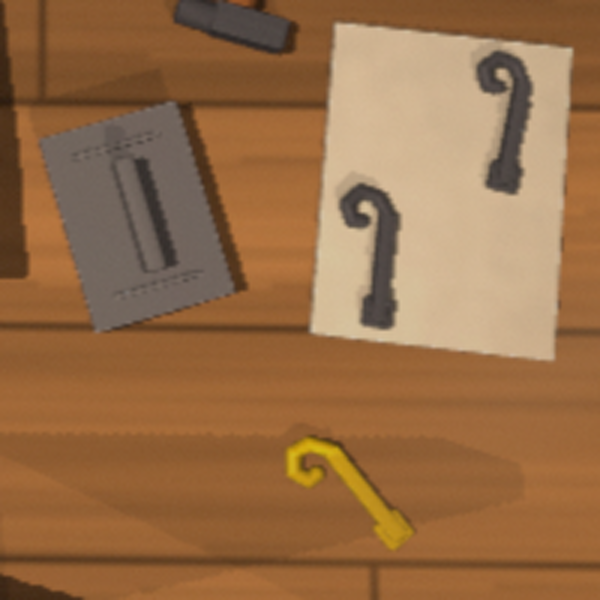

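View pics/c3.png

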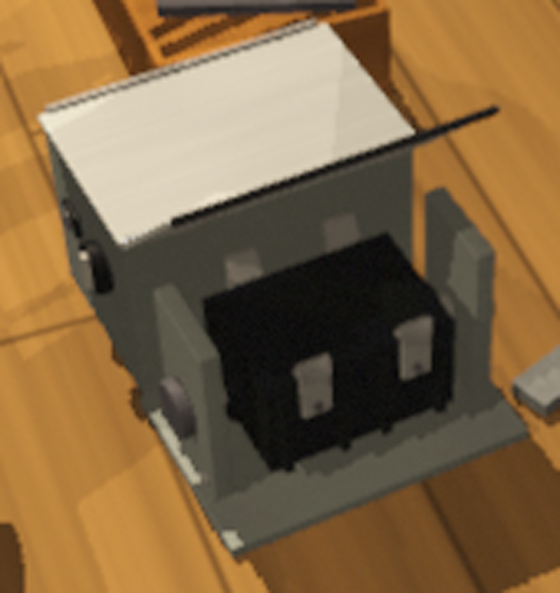

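```bash
cat > h.py <<'E'
from rig import *
import numpy as np,cv2
from scipy.spatial.transform import Rotation as Ro
def ray(n,uv):
    c=get_calibration(n);R=np.array(c["R"]);t=np.array(c["t"])
    d=np.array([(uv[0]-c["cx"])/c["fx"],(uv[1]-c["cy"])/c["fy"],1.])
    return -R.T@t,R.T@d
def pl(n,uv,z):
    o,d=ray(n,uv);return o+d*(z-o[2])/d[2]
def pr(n,X):
    c=get_calibration(n);x=np.array(c["R"])@X+c["t"];return np.array([c["fx"]*x[0]/x[2]+c["cx"],c["fy"]*x[1]/x[2]+c["cy"]])
def tri(a,b):
    (o1,d1),(o2,d2)=ray("top",a),ray("side",b)
    A=np.stack([d1,-d2],1);s=np.linalg.lstsq(A,o2-o1,rcond=None)[0]
    p,q=o1+d1*s[0],o2+d2*s[1];return (p+q)/2,np.linalg.norm(p-q)
def pose():
    o=get_obs();q=o["eef_rot"];return o,np.array(o["position"]),Ro.from_quat([q[1],q[2],q[3],q[0]])
def delta(P,psi):
    """to TCP at P, tool down, tool y axis at world yaw psi (mod pi)"""
    o,p,r=pose()
    best=None
    for a in(psi,psi+np.pi):
        y=np.array([np.cos(a),np.sin(a),0]);z=np.array([0,0,-1.]);x=np.cross(y,z)
        T=Ro.from_matrix(np.stack([x,y,z],1));rv=(r.inv()*T).as_rotvec()
        if best is None or np.linalg.norm(rv)<np.linalg.norm(best):best=rv
    l=r.inv().apply(np.array(P)-p)
    print("linear",l.round(4),"dr",best.round(3),"deg",np.degrees(np.linalg.norm(best)).round(1),"rows pos",np.ceil(np.linalg.norm(l)/.05),"j6",o["joint_positions"][5].round(2))
def st():
    o,p,r=pose();m=r.as_matrix();print("t",round(o["t"],2),"p",p.round(4),"y",m[:,1].round(3),"z",m[:,2].round(3),"F",np.round(o["contact_force"],1),"gap",round(o["finger_gap"],3),"q",np.round(o["joint_positions"],2))
E
python3 - <<'E'
from h import *
st()
R=[pl("top",u,.177) for u in[(113.75,179.7),(195.25,172.7),(202.25,297.9),(117,305.8)]]
for r in R: print(r.round(4))
m=(R[1]+R[2])/2; ex=R[1]-R[2]; print("fold len",np.linalg.norm(ex)); 
ex2=(R[1]-R[2])/np.linalg.norm(R[1]-R[2])+(R[0]-R[3])/np.linalg.norm(R[0]-R[3])
ey=(R[0]+R[3]-R[1]-R[2])/2;print("depth",np.linalg.norm(ey))
yx=np.arctan2(ex2[1],ex2[0]);yy=np.arctan2(ey[1],ey[0])-np.pi/2;print("yaws",yx,yy)
yw=(yx+yy)/2
# front edge
F=[(243,150),(252.5,290.9)]
for th in np.arange(.6,1.3,.1):
    z=.1785+.17*np.sin(th);A=[pl("top",u,z) for u in F];d=(A[0]+A[1])/2-m
    print(round(th,1),"len",np.linalg.norm(A[0]-A[1]).round(3),"off",(d[0]*-np.sin(yw)+d[1]*np.cos(yw)).round(4),"want",-.17*np.cos(th))
# plate base corners
for u in [(100+755/4,140+143/3.3),(100+790/4,140+503/3.3)]: print("base",pl("top",u,.01))
E
```

```text
t 0.1 p [0.1471 0.5299 0.4041] y [ 0.267  0.964 -0.001] z [-0.    -0.001 -1.   ] F [-0.8 -0.3  0. ] gap 0.997 q [ 1.15  0.26  0.02  1.33 -0.    1.42]
[0.6359 0.4543 0.177 ]
[0.6522 0.2882 0.177 ]
[0.3983 0.2629 0.177 ]
[0.381  0.4307 0.177 ]
fold len 0.2551977414851107
depth 0.16779297632290685
yaws 0.09578770717629667 0.10036226845024299
0.6 len 0.259 off -0.115 want -0.14030705453464531
0.7 len 0.255 off -0.117 want -0.13002317183836307
0.8 len 0.251 off -0.1189 want -0.11844014058901814
0.9 len 0.247 off -0.1205 want -0.10567369460601297
1.0 len 0.244 off -0.122 want -0.09185139199758377
1.1 len 0.242 off -0.1233 want -0.07711134064234818
1.2 len 0.239 off -0.1243 want -0.06160081826103456
base [0.67296214 0.10951358 0.01      ]
base [0.41224897 0.08389584 0.01      ]
```

```bash
python3 -m jog '{"linear":[[0,0,-0.04],[0,0,-0.04],[0,0,-0.04],[0,0,0],[0,0,0]],"dr":[[0,0,-0.125],[0,0,-0.125],[0,0,-0.12],[0,0,0],[0,0,0]],"claw":[0,0,0,0,0]}'; python3 - <<'E'
from h import *
st()
T=np.array([.534,.186]);e=.098
ex=np.array([np.cos(e),np.sin(e)]);ey=np.array([-np.sin(e),np.cos(e)])
p=T-.17*ey;delta([p[0],p[1],.525],np.pi/2+e)
# hooks: shank end / board coords at z=.017
t=read_camera("top");g=cv2.cvtColor(t,cv2.COLOR_BGR2HSV)
bp=np.array([(452,198),(531,206),(525,309),(444,299)],np.int32)
m=np.zeros(g.shape[:2],np.uint8);cv2.fillConvexPoly(m,bp,255);m=cv2.erode(m,np.ones((5,5)))
k=((g[:,:,2]<110)&(m>0)).astype(np.uint8)
n,l,s,c=cv2.connectedComponentsWithStats(k)
print(s,c)
cv2.imwrite("pics/hk.png",cv2.resize(t[195:315,430:545],None,fx=5,fy=5,interpolation=2))
cv2.imwrite("pics/hc.png",cv2.resize(t[215:310,345:430],None,fx=6,fy=6,interpolation=2))
E
```

```text
t: 0.6
position: [0.1472, 0.53, 0.5249]
eef_rot: [0.0, -0.049, 0.999, 0.0]
contact_force: [-0.1, 1.1, 0.2]
finger_gap: 0.144
t 0.6 p [0.1472 0.53   0.5249] y [-0.098  0.995  0.001] z [ 0.     0.001 -1.   ] F [-0.1  1.1  0.2] gap 0.144 q [ 1.15  0.26  0.32  1.63 -0.    1.05]
linear [-3.510e-01 -5.504e-01 -3.000e-04] dr [0.001 0.001 0.001] deg 0.1 rows pos 14.0 j6 1.05
[[     0      0    640    480 306351]
 [   499    207     18     47    419]
 [   454    251     19     48    430]] [[319.03700331 239.46702965]
 [508.61813842 228.62529833]
 [465.07906977 273.58604651]]
```

View pics/hk.png

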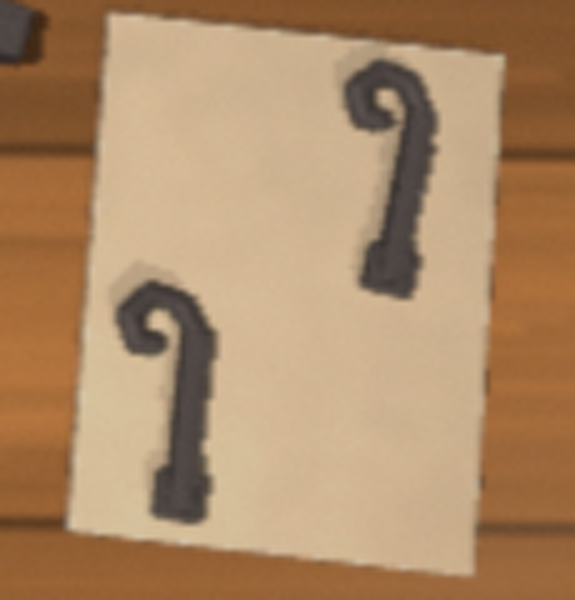

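View pics/hc.png

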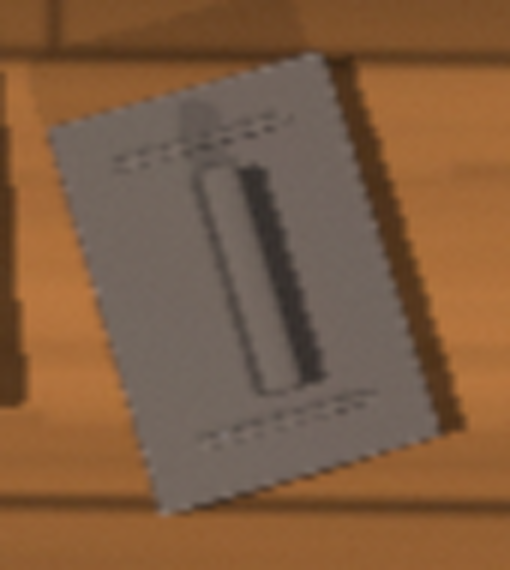

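```bash
R='x'; python3 -m jog '{"linear":[[-0.025,-0.0393,0],[-0.025,-0.0393,0],[-0.025,-0.0393,0],[-0.025,-0.0393,0],[-0.025,-0.0393,0]],"dr":[[0,0,0],[0,0,0],[0,0,0],[0,0,0],[0,0,0]],"claw":[0,0,0,0,0]}' | tail -5;python3 -m jog '{"linear":[[-0.025,-0.0393,0],[-0.025,-0.0393,0],[-0.025,-0.0393,0],[-0.025,-0.0393,0],[-0.025,-0.0393,0]],"dr":[[0,0,0],[0,0,0],[0,0,0],[0,0,0],[0,0,0]],"claw":[0,0,0,0,0]}'; python3 -m jog '{"linear":[[-0.025,-0.0393,0],[-0.025,-0.0393,0],[-0.025,-0.0393,0],[-0.025,-0.0393,0],[0,0,0]],"dr":[[0,0,0],[0,0,0],[0,0,0],[0,0,0],[0,0,0]],"claw":[0,0,0,0,0]}';  python3 - <<'E'
from h import *
st()
for n in("side","top"): cv2.imwrite(f"pics/{n}1.png",read_camera(n))
E
```

```text
t: 1.15
position: [0.2916, 0.3452, 0.5232]
eef_rot: [-0.001, -0.049, 0.999, -0.001]
contact_force: [1.1, 1.0, 0.8]
finger_gap: 0.003
t: 1.65
position: [0.4356, 0.1618, 0.5233]
eef_rot: [-0.001, -0.049, 0.999, -0.0]
contact_force: [0.5, 1.0, -0.4]
finger_gap: 0.004
t: 2.15
position: [0.5531, 0.013, 0.521]
eef_rot: [-0.003, -0.047, 0.999, -0.0]
contact_force: [-0.6, 0.8, -1.5]
finger_gap: 0.003
t 2.15 p [0.5531 0.013  0.521 ] y [-0.094  0.996  0.   ] z [-0.005 -0.    -1.   ] F [-0.6  0.8 -1.5] gap 0.003 q [-0.13  0.26  0.32  1.63 -0.   -0.22]
```

View pics/side1.png

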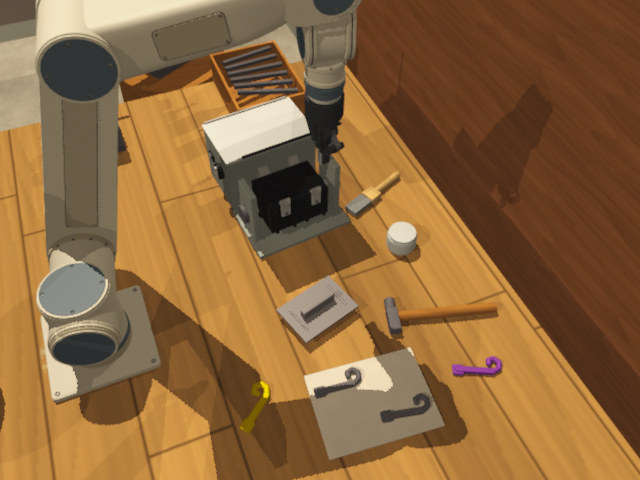

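View pics/top1.png

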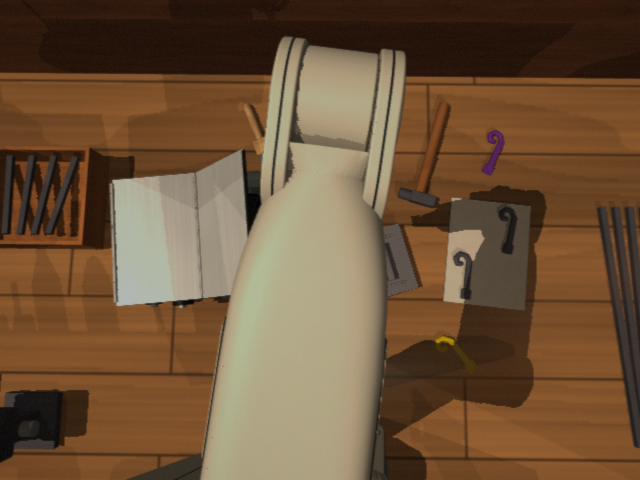

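```bash
python3 -m jog '{"linear":[[0,0.03,0.03],[0,0.03,0.03],[0,0.02,0.02],[0,0.02,0],[0,0,0]],"dr":[[0,0,0],[0,0,0],[0,0,0],[0,0,0],[0,0,0]],"claw":[0,0,0,0,0]}'; python3 - <<'E'
from h import *
st()
for n in("side",): cv2.imwrite(f"pics/{n}2.png",read_camera(n)[50:300,150:450])
E
```

```text
t: 2.75
position: [0.5384, 0.1195, 0.444]
eef_rot: [-0.001, -0.051, 0.999, 0.0]
contact_force: [0.4, 0.7, 0.1]
finger_gap: 0.0
t 2.75 p [0.5384 0.1195 0.444 ] y [-0.103  0.995  0.001] z [-0.002  0.    -1.   ] F [0.4 0.7 0.1] gap 0.0 q [ 0.07  0.25  0.11  1.43  0.   -0.04]
```

View pics/side2.png

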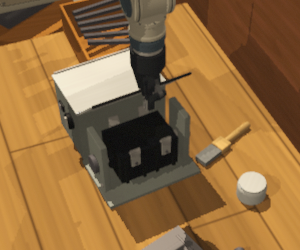

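```bash
python3 -m jog '{"linear":[[0,0.012,0],[0,0.012,0],[0,0.012,-0.006],[0,0.012,-0.008],[0,0,0]],"dr":[[0,0,0],[0,0,0],[0,0,0],[0,0,0],[0,0,0]],"claw":[0,0,0,0,0]}'; python3 -m jog '{"linear":[[0,0.012,-0.008],[0,0.012,-0.005],[0,0.012,-0.004],[0,0,0],[0,0,0]],"dr":[[0,0,0],[0,0,0],[0,0,0],[0,0,0],[0,0,0]],"claw":[0,0,0,0,0]}';python3 - <<'E'
from h import *
st()
for n in("side",): cv2.imwrite(f"pics/{n}3.png",read_camera(n)[50:300,150:450])
E
```

```text
t: 3.3
position: [0.5351, 0.1652, 0.4606]
eef_rot: [0.002, -0.05, 0.999, -0.0]
contact_force: [0.4, -2.4, 1.7]
finger_gap: -0.001
t: 3.8
position: [0.5315, 0.2008, 0.4751]
eef_rot: [-0.001, -0.05, 0.999, 0.0]
contact_force: [-0.6, -0.0, 0.7]
finger_gap: -0.004
t 3.8 p [0.5315 0.2008 0.4751] y [-0.1    0.995  0.001] z [-0.001  0.    -1.   ] F [-0.6 -0.   0.7] gap -0.004 q [0.21 0.28 0.23 1.52 0.   0.11]
```

View pics/side3.png

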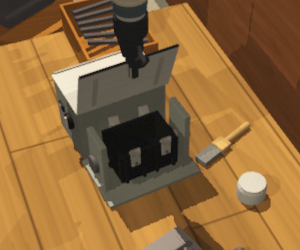

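```bash
python3 -m jog '{"linear":[[0,0.015,-0.005],[0,0.015,-0.003],[0,0.015,0],[0,0.015,0],[0,0.015,0.004]],"dr":[[0,0,0],[0,0,0],[0,0,0],[0,0,0],[0,0,0]],"claw":[0,0,0,0,0]}'; python3 -m jog '{"linear":[[0,0.014,0.004],[0,0.014,0.005],[0,0.014,0.006],[0,0.012,0.008],[0,0,0]],"dr":[[0,0,0],[0,0,0],[0,0,0],[0,0,0],[0,0,0]],"claw":[0,0,0,0,0]}';python3 - <<'E'
from h import *
st()
for n in("side",): cv2.imwrite(f"pics/{n}4.png",read_camera(n)[50:300,150:450])
E
```

```text
t: 4.35
position: [0.524, 0.2765, 0.481]
eef_rot: [0.001, -0.05, 0.999, 0.001]
contact_force: [-0.1, -0.7, 11.7]
finger_gap: -0.003
t: 4.85
position: [0.5186, 0.3303, 0.4546]
eef_rot: [-0.001, -0.05, 0.999, -0.0]
contact_force: [-0.7, -0.1, -0.7]
finger_gap: -0.003
t 4.85 p [0.5186 0.3303 0.4546] y [-0.101  0.995 -0.   ] z [-0.003 -0.001 -1.   ] F [-0.7 -0.1 -0.7] gap -0.003 q [0.43 0.37 0.31 1.51 0.   0.33]
```

View pics/side4.png

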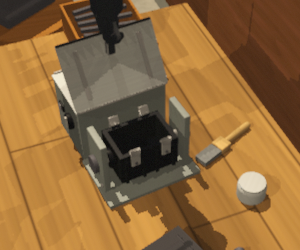

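```bash
python3 -m jog '{"linear":[[0,0.014,0.008],[0,0.012,0.009],[0,0.01,0.014],[0,0.008,0.014],[0,0,0]],"dr":[[0,0,0],[0,0,0],[0,0,0],[0,0,0],[0,0,0]],"claw":[0,0,0,0,0]}'; python3 -m jog '{"linear":[[0,0.006,0.014],[0,0.004,0.013],[0,0.002,0.01],[0,0.002,0.006],[0,0,0]],"dr":[[0,0,0],[0,0,0],[0,0,0],[0,0,0],[0,0,0]],"claw":[0,0,0,0,0]}';python3 - <<'E'
from h import *
st()
for n in("side",): cv2.imwrite(f"pics/{n}5.png",read_camera(n)[50:300,150:450])
E
```

```text
t: 5.4
position: [0.5141, 0.3735, 0.4087]
eef_rot: [-0.002, -0.05, 0.999, -0.001]
contact_force: [-0.5, 0.1, 0.3]
finger_gap: 0.006
t: 5.9
position: [0.5131, 0.3863, 0.3676]
eef_rot: [-0.001, -0.05, 0.999, -0.0]
contact_force: [0.0, -0.2, -0.1]
finger_gap: -0.003
t 5.9 p [0.5131 0.3863 0.3676] y [-0.099  0.995 -0.001] z [-0.001 -0.001 -1.   ] F [ 0.  -0.2 -0.1] gap -0.003 q [ 0.51  0.43  0.18  1.33 -0.    0.42]
```

View pics/side5.png

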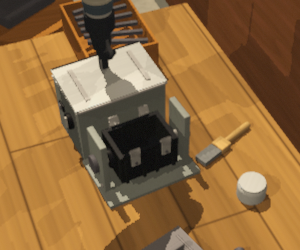

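```bash
python3 -m jog '{"linear":[[0,0,0.004],[0,0,0.004],[0,0,0.002],[0,0,0]],"dr":[[0,0,0],[0,0,0],[0,0,0],[0,0,0]],"claw":[0,0,0,0]}';python3 -m jog '{"linear":[[0,0,0.002],[0,0,0]],"dr":[[0,0,0],[0,0,0]],"claw":[0,0]}'
```

```text
t: 6.35
position: [0.5131, 0.3862, 0.3584]
eef_rot: [-0.0, -0.05, 0.999, -0.0]
contact_force: [0.4, 0.3, 0.3]
finger_gap: 0.003
t: 6.55
position: [0.5131, 0.3863, 0.357]
eef_rot: [0.0, -0.05, 0.999, 0.0]
contact_force: [-0.3, -0.5, 1.9]
finger_gap: 0.0
```

```bash
python3 -m jog '{"linear":[[0,0,0.002],[0,0,0]],"dr":[[0,0,0],[0,0,0]],"claw":[0,0]}';python3 -m jog '{"linear":[[0,0,0.002],[0,0,0]],"dr":[[0,0,0],[0,0,0]],"claw":[0,0]}'
```

```text
t: 6.75
position: [0.5128, 0.3861, 0.3568]
eef_rot: [0.001, -0.05, 0.999, 0.001]
contact_force: [-4.0, -2.7, 16.0]
finger_gap: -0.002
t: 6.95
position: [0.5126, 0.386, 0.3568]
eef_rot: [0.002, -0.05, 0.999, 0.001]
contact_force: [-7.1, -5.4, 26.1]
finger_gap: -0.004
```

```bash
python3 -m jog '{"linear":[[0,0,-0.02],[0,0,-0.04],[0,0,-0.04],[0,-0.03,-0.02],[0,-0.05,0]],"dr":[[0,0,0],[0,0,0],[0,0,0],[0,0,0],[0,0,0]],"claw":[0,0,0,0,0.4]}';python3 - <<'E'
from h import *
st()
t=read_camera("top");s=read_camera("side")
cv2.imwrite("pics/top6.png",t);cv2.imwrite("pics/side6.png",s)
E
```

```text
t: 7.45
position: [0.5209, 0.3077, 0.4754]
eef_rot: [0.002, -0.051, 0.999, 0.001]
contact_force: [1.4, -0.3, -0.5]
finger_gap: 0.156
t 7.45 p [0.5209 0.3077 0.4754] y [-0.103  0.995  0.002] z [ 0.005  0.002 -1.   ] F [ 1.4 -0.3 -0.5] gap 0.156 q [0.39 0.35 0.33 1.55 0.   0.29]
```

View pics/top6.png

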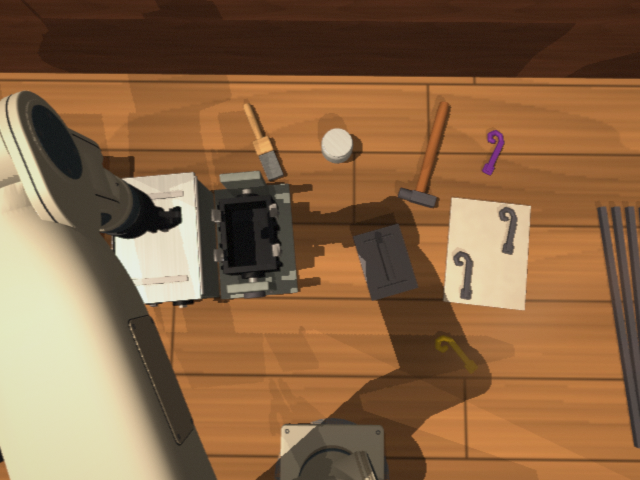

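View pics/side6.png

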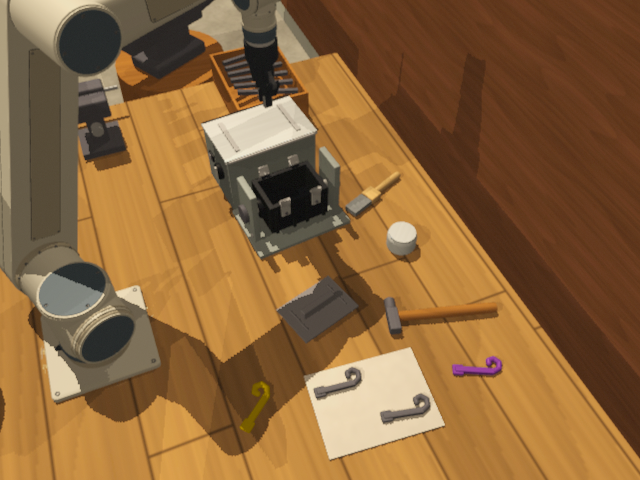

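```bash
python3 - <<'E'
import cv2
t=cv2.imread("pics/top6.png");s=cv2.imread("pics/side6.png")
cv2.imwrite("pics/c4.png",cv2.resize(t[165:305,200:300],None,fx=4,fy=4,interpolation=2))
cv2.imwrite("pics/c5.png",cv2.resize(s[345:460,300:445],None,fx=5,fy=5,interpolation=2))
cv2.imwrite("pics/c6.png",cv2.resize(s[140:260,225:355],None,fx=5,fy=5,interpolation=2))
E
```

```text
(no output)
```

View pics/c4.png

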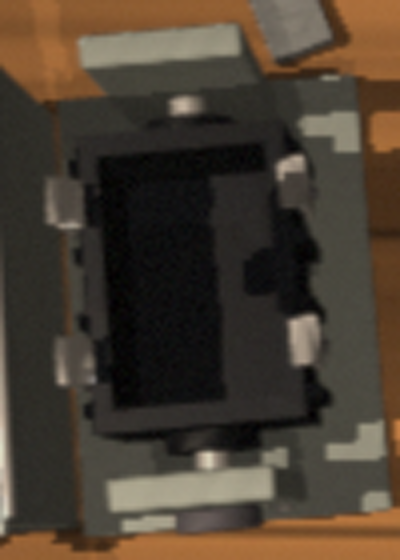

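View pics/c5.png

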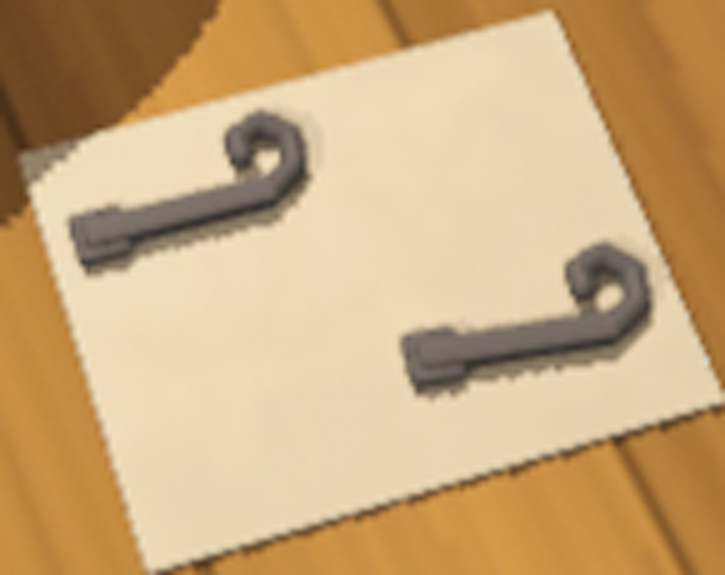

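View pics/c6.png

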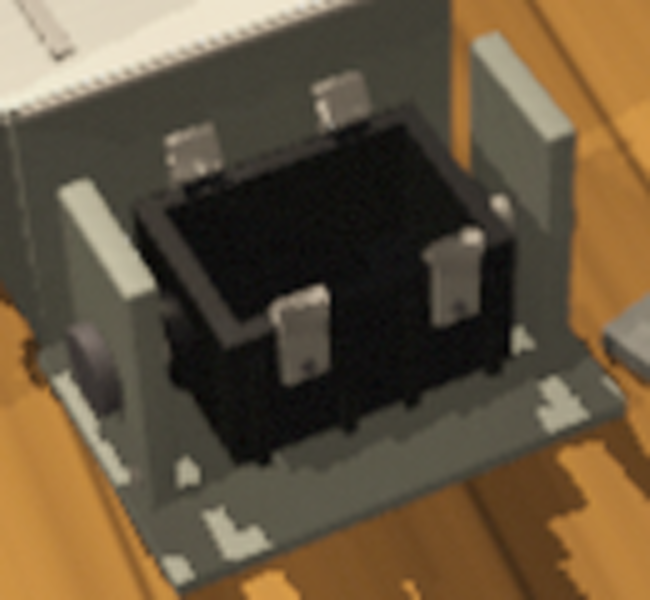

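```bash
python3 - <<'E'
from h import *
e=.098;ey=np.array([-np.sin(e),np.cos(e)]);ex=np.array([np.cos(e),np.sin(e)])
for n,off,sc,P,z in[("side",(225,140),5,[(137,205),(410,103),(512,240),(240,348)],.129),
 ("top",(200,165),4,[(80,140),(287,128),(320,422),(97,430)],.129),
 ("top",(200,165),4,[(97,157),(265,145),(302,405),(115,408)],.129),
 ("top",(200,165),4,[(80,40),(240,27),(273,470),(108,485)],.172)]:
    W=np.array([pl(n,(off[0]+u/sc,off[1]+v/sc),z) for u,v in P])
    c=W.mean(0)[:2]; print(n,z,"centre",c.round(4),"sides",[np.linalg.norm(W[i]-W[i-1]).round(3) for i in range(4)])
    d=[W[1]-W[2],W[0]-W[3]] if n=="top" else [W[1]-W[0],W[2]-W[3]]
    print("  yaw",[np.arctan2(q[1],q[0]).round(3) for q in d])
for nm,ss,tt in[("A",[(75,240),(130,224),(270,187)],[(180,500),(185,465),(198,350)]),("B",[(410,362),(465,347),(610,322)],[(388,275),(400,240),(418,130)])]:
    S=np.array([pl("side",(300+u/5,345+v/5),.017) for u,v in ss]);T=np.array([pl("top",(430+u/5,195+v/5),.017) for u,v in tt])
    print(nm,S.round(4)[:,:2].tolist(),T.round(4)[:,:2].tolist())
    for W in(S,T): d=W[2]-W[1];print("  dir",np.arctan2(d[1],d[0]).round(3))
E
```

```text
side 0.129 centre [0.5334 0.1822] sides [np.float64(0.112), np.float64(0.156), np.float64(0.112), np.float64(0.151)]
  yaw [np.float64(0.114), np.float64(0.117)]
top 0.129 centre [0.5318 0.1821] sides [np.float64(0.155), np.float64(0.111), np.float64(0.158), np.float64(0.117)]
  yaw [np.float64(0.134), np.float64(0.096)]
top 0.129 centre [0.5322 0.1828] sides [np.float64(0.135), np.float64(0.09), np.float64(0.141), np.float64(0.098)]
  yaw [np.float64(0.164), np.float64(0.107)]
top 0.172 centre [0.5395 0.1861] sides [np.float64(0.229), np.float64(0.082), np.float64(0.228), np.float64(0.083)]
  yaw [np.float64(0.1), np.float64(0.1)]
A [[0.4003, -0.3115], [0.4246, -0.3136], [0.4866, -0.3206]] [[0.4104, -0.3075], [0.4266, -0.3102], [0.4802, -0.3178]]
  dir -0.112
  dir -0.141
B [[0.5077, -0.4136], [0.5316, -0.4164], [0.5923, -0.4295]] [[0.5163, -0.408], [0.533, -0.4143], [0.5854, -0.4249]]
  dir -0.212
  dir -0.199
```

```bash
python3 - <<'E'
from h import *
delta([.455,-.3155,.475],np.pi/2-.125)
E
```

```text
linear [ 0.1254 -0.6092 -0.0008] dr [-0.001  0.002  0.221] deg 12.7 rows pos 13.0 j6 0.29
```

```bash
python3 -m jog '{"linear":[[0.009,-0.0435,0],[0.009,-0.0435,0],[0.009,-0.0435,0],[0.009,-0.0435,0],[0.009,-0.0435,0]],"dr":[[0,0,0],[0,0,0],[0,0,0],[0,0,0],[0,0,0]],"claw":[0.5,0.5,0.5,0.5,0.5]}'|tail -1;python3 -m jog '{"linear":[[0.009,-0.0435,0],[0.009,-0.0435,0],[0.009,-0.0435,0],[0.009,-0.0435,0],[0.009,-0.0435,0]],"dr":[[0,0,0],[0,0,0],[0,0,0],[0,0,0],[0,0,0]],"claw":[0.5,0.5,0.5,0.5,0.5]}'|tail -1;python3 -m jog '{"linear":[[0.009,-0.0435,0],[0.009,-0.0435,0],[0.009,-0.0435,0],[0.009,-0.0435,0],[0,0,0]],"dr":[[0,0,0],[0,0,0],[0,0,0.11],[0,0,0.11],[0,0,0]],"claw":[0.5,0.5,0.5,0.5,0.5]}'; python3 - <<'E'
from h import *
delta([.455,-.3155,.25],np.pi/2-.125)
st()
E
```

```text
finger_gap: 0.499
finger_gap: 0.504
t: 9.05
position: [0.4505, -0.3155, 0.4713]
eef_rot: [-0.001, 0.064, 0.998, 0.0]
contact_force: [-0.2, 1.2, -1.1]
finger_gap: 0.498
linear [-0.0048  0.0006  0.2213] dr [-0.    -0.001 -0.004] deg 0.2 rows pos 5.0 j6 -0.63
t 9.05 p [ 0.4505 -0.3155  0.4713] y [ 0.129  0.992 -0.   ] z [-0.001  0.    -1.   ] F [-0.2  1.2 -1.1] gap 0.498 q [-0.76  0.25  0.18  1.5  -0.   -0.63]
```

```bash
python3 -m jog '{"linear":[[-0.004,0,0.045],[0,0,0.045],[0,0,0.045],[0,0,0.045],[0,0,0.041]],"dr":[[0,0,0],[0,0,0],[0,0,0],[0,0,0],[0,0,0]],"claw":[0.5,0.5,0.5,0.5,0.5]}'; python3 -m jog '{"linear":[[0,0,0]],"dr":[[0,0,0]],"claw":[0.5]}';python3 - <<'E'
from h import *
delta([.455,-.3155,.18],np.pi/2-.125)
st()
s=read_camera("side");cv2.imwrite("pics/s7.png",cv2.resize(s[330:470,260:460],(800,560)))
E
```

```text
t: 9.55
position: [0.4551, -0.3105, 0.2498]
eef_rot: [-0.0, 0.06, 0.998, 0.0]
contact_force: [-0.3, -0.3, -0.9]
finger_gap: 0.502
t: 9.65
position: [0.4541, -0.3097, 0.2471]
eef_rot: [-0.003, 0.06, 0.998, 0.003]
contact_force: [-0.6, -0.3, 0.8]
finger_gap: 0.496
linear [-0.002 -0.006  0.067] dr [ 0.005 -0.007  0.005] deg 0.6 rows pos 2.0 j6 -0.63
t 9.65 p [ 0.4541 -0.3097  0.2471] y [0.119 0.993 0.005] z [-0.006  0.006 -1.   ] F [-0.6 -0.3  0.8] gap 0.496 q [-0.75  0.35 -0.26  0.97  0.   -0.63]
```

View pics/s7.png

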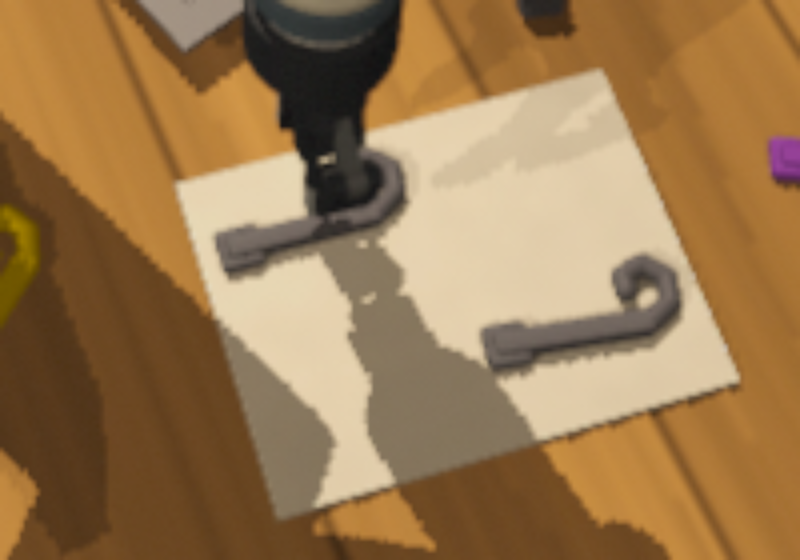

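```bash
python3 -m jog '{"linear":[[0.001,-0.006,0.02],[0,0,0.02],[0,0,0.01],[0,0,0]],"dr":[[0,0,0],[0,0,0],[0,0,0],[0,0,0]],"claw":[0.5,0.5,0.5,0.5]}';python3 - <<'E'
from h import *
delta([.451,-.3155,.18],np.pi/2-.125)
st()
s=read_camera("side");cv2.imwrite("pics/s8.png",cv2.resize(s[330:430,290:390],(600,600)))
E
```

```text
t: 10.1
position: [0.4538, -0.3173, 0.2024]
eef_rot: [0.0, 0.06, 0.998, -0.0]
contact_force: [-0.4, -0.7, 0.4]
finger_gap: 0.502
linear [0.003  0.0015 0.0224] dr [-0.     0.     0.005] deg 0.3 rows pos 1.0 j6 -0.64
t 10.1 p [ 0.4538 -0.3173  0.2024] y [ 0.12   0.993 -0.   ] z [ 0. -0. -1.] F [-0.4 -0.7  0.4] gap 0.502 q [-0.76  0.4  -0.32  0.85  0.   -0.64]
```

View pics/s8.png

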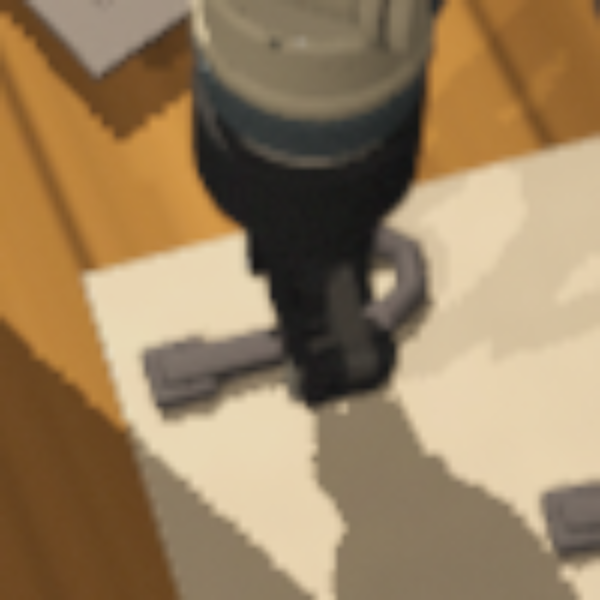

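```bash
python3 -m jog '{"linear":[[0.007,0.001,0.005],[0,0,0.012],[0,0,0.004],[0,0,0]],"dr":[[0,0,0],[0,0,0],[0,0,0],[0,0,0]],"claw":[0.5,0.5,0.5,0.5]}';python3 -m jog '{"linear":[[0,0,0],[0,0,0],[0,0,0],[0,0,0],[0,0,0]],"dr":[[0,0,0],[0,0,0],[0,0,0],[0,0,0],[0,0,0]],"claw":[0,0,0,0,0]}' 60
```

```text
t: 10.55
position: [0.4464, -0.3153, 0.18]
eef_rot: [-0.001, 0.06, 0.998, 0.0]
contact_force: [-0.1, -0.4, 0.1]
finger_gap: 0.501
t: 11.05
position: [0.4467, -0.3156, 0.1811]
eef_rot: [0.0, 0.06, 0.998, -0.0]
contact_force: [-0.8, -0.1, 4.9]
finger_gap: 0.128
```

```bash
python3 -m jog '{"linear":[[0,0,-0.02],[0,0,-0.03],[0,0,-0.05],[0,0,-0.05],[0,0,0]],"dr":[[0,0,0],[0,0,0],[0,0,0],[0,0,0],[0,0,0]],"claw":[0,0,0,0,0]}';python3 - <<'E'
from h import *
e=.1;ex=np.array([np.cos(e),np.sin(e)]);ey=np.array([-np.sin(e),np.cos(e)]);H=np.array([.5335,.184])
p=H-.013*ey-.007*ex;delta([*p,.33],np.pi/2+e)
st()
s=read_camera("side");cv2.imwrite("pics/s9.png",cv2.resize(s[270:430,240:400],(600,600)))
E
```

```text
t: 11.55
position: [0.4474, -0.3162, 0.3369]
eef_rot: [0.004, 0.06, 0.998, -0.003]
contact_force: [0.6, -1.6, -1.8]
finger_gap: 0.13
linear [-0.0212  0.4927  0.0041] dr [-0.007  0.007 -0.221] deg 12.7 rows pos 10.0 j6 -0.65
t 11.55 p [ 0.4474 -0.3162  0.3369] y [ 0.12   0.993 -0.006] z [ 0.007 -0.007 -1.   ] F [ 0.6 -1.6 -1.8] gap 0.13 q [-0.77  0.28 -0.12  1.16 -0.   -0.65]
```

View pics/s9.png

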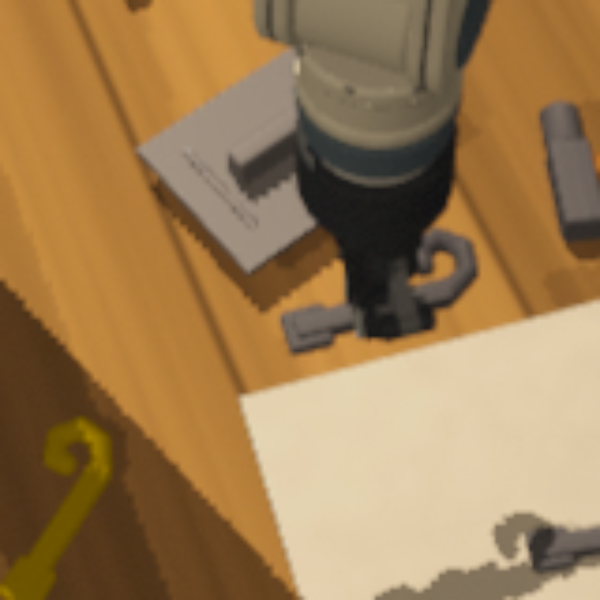

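```bash
python3 -m jog '{"linear":[[-0.002,0.045,-0.02],[-0.002,0.045,-0.02],[-0.002,0.045,-0.01],[-0.002,0.045,0],[-0.002,0.045,0]],"dr":[[0,0,0],[0,0,0],[0,0,0],[0,0,0],[0,0,0]],"claw":[0,0,0,0,0]}'|tail -1;python3 -m jog '{"linear":[[-0.002,0.045,0],[-0.002,0.045,0],[-0.002,0.045,0],[-0.002,0.045,0],[-0.002,0.045,0]],"dr":[[0,0,0],[0,0,0],[0,0,0],[0,0,0],[0,0,0]],"claw":[0,0,0,0,0]}'|tail -1;python3 -m jog '{"linear":[[-0.002,0.042,0],[0,0,0],[0,0,0],[0,0,0]],"dr":[[0,0,0],[0,0,-0.11],[0,0,-0.11],[0,0,0]],"claw":[0,0,0,0]}'; python3 - <<'E'
from h import *
e=.1;ex=np.array([np.cos(e),np.sin(e)]);ey=np.array([-np.sin(e),np.cos(e)]);H=np.array([.5335,.184])
p=H-.013*ey-.007*ex;delta([*p,.275],np.pi/2+e)
st()
s=read_camera("side");cv2.imwrite("pics/s10.png",cv2.resize(s[70:270,200:400],(600,600)))
E
```

```text
finger_gap: 0.133
finger_gap: 0.131
t: 13.0
position: [0.5276, 0.1708, 0.3786]
eef_rot: [-0.002, -0.051, 0.999, -0.0]
contact_force: [0.2, -0.1, -1.8]
finger_gap: 0.13
linear [-0.0005 -0.0004  0.1036] dr [-0.    -0.003  0.002] deg 0.2 rows pos 3.0 j6 0.06
t 13.0 p [0.5276 0.1708 0.3786] y [-0.102  0.995 -0.   ] z [-0.003 -0.001 -1.   ] F [ 0.2 -0.1 -1.8] gap 0.13 q [ 0.16  0.28 -0.02  1.28 -0.    0.06]
```

View pics/s10.png

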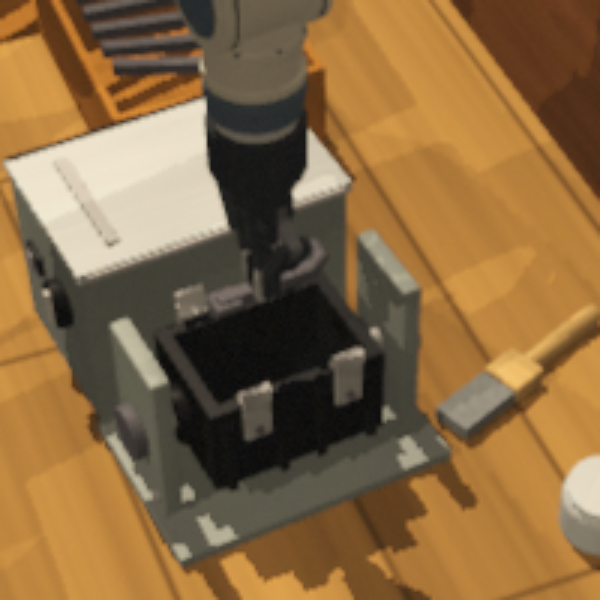

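```bash
python3 -m jog '{"linear":[[0,0,0.035],[0,0,0.035],[0,0,0.025],[0,0,0.008],[0,0,0]],"dr":[[0,0,0],[0,0,0],[0,0,0],[0,0,0],[0,0,0]],"claw":[0,0,0,0,0]}'; python3 - <<'E'
from h import *
st()
s=read_camera("side");cv2.imwrite("pics/s11.png",cv2.resize(s[110:250,220:360],(600,600)))
E
```

```text
t: 13.55
position: [0.5276, 0.1699, 0.2766]
eef_rot: [-0.001, -0.048, 0.999, -0.0]
contact_force: [-0.2, -0.7, -0.7]
finger_gap: 0.13
t 13.55 p [0.5276 0.1699 0.2766] y [-0.097  0.995 -0.   ] z [-0.003 -0.    -1.   ] F [-0.2 -0.7 -0.7] gap 0.13 q [ 0.16  0.33 -0.21  1.03  0.    0.06]
```

View pics/s11.png

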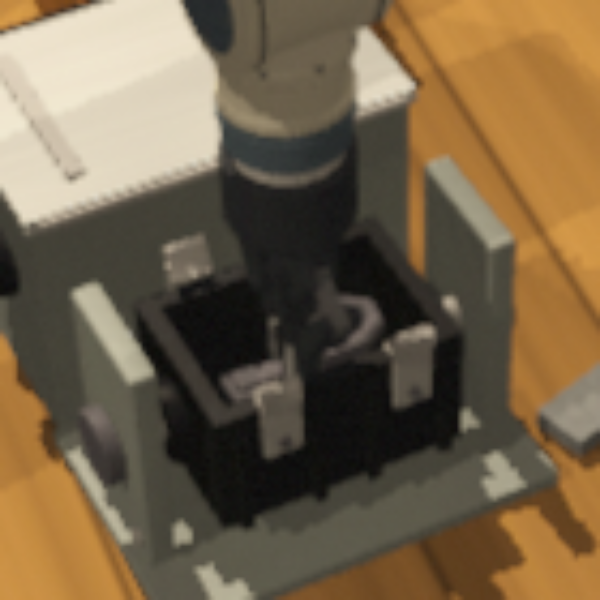

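Hook sits inside the opening, clear of walls. Release.

```bash
python3 -m jog '{"linear":[[0,0,0],[0,0,0],[0,0,0],[0,0,0],[0,0,-0.02]],"dr":[[0,0,0],[0,0,0],[0,0,0],[0,0,0],[0,0,0]],"claw":[0.32,0.32,0.32,0.32,0.32]}';python3 -m jog '{"linear":[[0,0,-0.04],[0,0,-0.04],[0,-0.04,-0.03],[0,-0.045,0],[0,-0.045,0]],"dr":[[0,0,0],[0,0,0],[0,0,0],[0,0,0],[0,0,0]],"claw":[0.32,0.32,0.32,0.32,0.5]}'; python3 - <<'E'
from h import *
st()
s=read_camera("side");cv2.imwrite("pics/s12.png",s)
E
```

```text
t: 14.1
position: [0.5272, 0.1702, 0.2962]
eef_rot: [-0.002, -0.05, 0.999, -0.0]
contact_force: [0.8, -0.7, 0.2]
finger_gap: 0.323
t: 14.6
position: [0.5405, 0.0399, 0.4092]
eef_rot: [0.001, -0.05, 0.999, -0.0]
contact_force: [0.9, 0.2, 0.2]
finger_gap: 0.477
t 14.6 p [0.5405 0.0399 0.4092] y [-0.101  0.995 -0.001] z [ 0.003 -0.    -1.   ] F [0.9 0.2 0.2] gap 0.477 q [-0.08  0.24  0.01  1.34 -0.   -0.18]
```

View pics/s12.png

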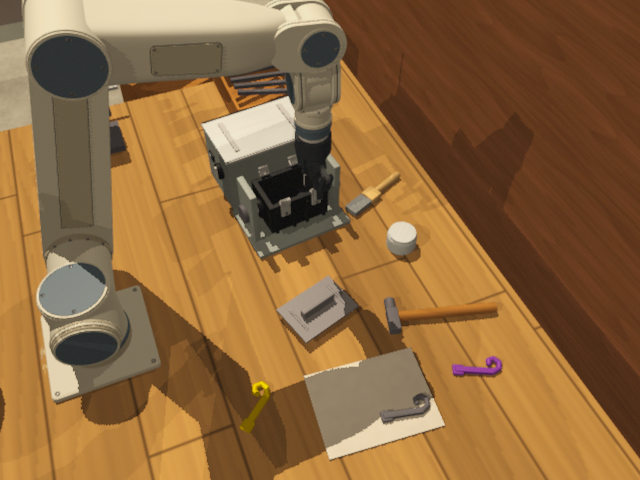

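```bash
python3 - <<'E'
from h import *
delta([.555,-.420,.409],np.pi/2-.205)
E
```

```text
linear [ 0.0302 -0.4538  0.0007] dr [-0.003  0.002  0.302] deg 17.3 rows pos 10.0 j6 -0.19
```

```bash
python3 -m jog '{"linear":[[0.003,-0.0455,0],[0.003,-0.0455,0],[0.003,-0.0455,0],[0.003,-0.0455,0],[0.003,-0.0455,0]],"dr":[[0,0,0],[0,0,0],[0,0,0],[0,0,0],[0,0,0]],"claw":[0.5,0.5,0.5,0.5,0.5]}'|tail -1;python3 -m jog '{"linear":[[0.003,-0.0455,0],[0.003,-0.0455,0],[0.003,-0.0455,0],[0.003,-0.0455,0],[0.003,-0.0455,0]],"dr":[[0,0,0],[0,0,0],[0,0,0],[0,0,0],[0,0,0]],"claw":[0.5,0.5,0.5,0.5,0.5]}'|tail -1;python3 -m jog '{"linear":[[0,0,0],[0,0,0],[0,0,0.045],[0,0,0.045],[0,0,0]],"dr":[[0,0,0.15],[0,0,0.15],[0,0,0],[0,0,0],[0,0,0]],"claw":[0.5,0.5,0.5,0.5,0.5]}'; python3 - <<'E'
from h import *
delta([.555,-.420,.20],np.pi/2-.205)
st()
s=read_camera("side");cv2.imwrite("pics/s13.png",cv2.resize(s[330:470,300:440],(600,600)))
E
```

```text
finger_gap: 0.5
finger_gap: 0.498
t: 16.15
position: [0.5548, -0.4139, 0.3114]
eef_rot: [-0.004, 0.1, 0.995, 0.003]
contact_force: [-0.6, 0.3, -0.5]
finger_gap: 0.497
linear [-0.0025 -0.0066  0.1114] dr [ 0.006 -0.009  0.004] deg 0.7 rows pos 3.0 j6 -0.56
t 16.15 p [ 0.5548 -0.4139  0.3114] y [0.2   0.98  0.006] z [-0.008  0.008 -1.   ] F [-0.6  0.3 -0.5] gap 0.497 q [-0.76  0.54  0.23  1.27  0.   -0.56]
```

View pics/s13.png

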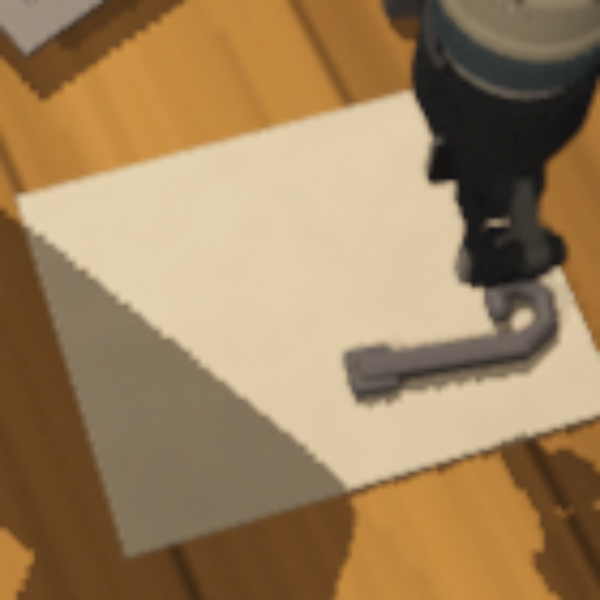

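```bash
python3 -m jog '{"linear":[[0,-0.006,0.04],[0,0,0.04],[0,0,0.02],[0,0,0.008],[0,0,0]],"dr":[[0,0,0],[0,0,0],[0,0,0],[0,0,0],[0,0,0]],"claw":[0.5,0.5,0.5,0.5,0.5]}'; python3 - <<'E'
from h import *
delta([.555,-.420,.18],np.pi/2-.205)
st()
s=read_camera("side");cv2.imwrite("pics/s14.png",cv2.resize(s[340:440,350:450],(600,600)))
E
```

```text
t: 16.7
position: [0.5552, -0.4212, 0.2112]
eef_rot: [0.001, 0.1, 0.995, -0.0]
contact_force: [0.1, 0.5, -0.2]
finger_gap: 0.498
linear [0.0005 0.0011 0.0312] dr [-0.001  0.001  0.004] deg 0.3 rows pos 1.0 j6 -0.57
t 16.7 p [ 0.5552 -0.4212  0.2112] y [ 0.199  0.98  -0.001] z [ 0.001 -0.001 -1.   ] F [ 0.1  0.5 -0.2] gap 0.498 q [-0.77  0.6   0.08  1.04  0.   -0.57]
```

View pics/s14.png

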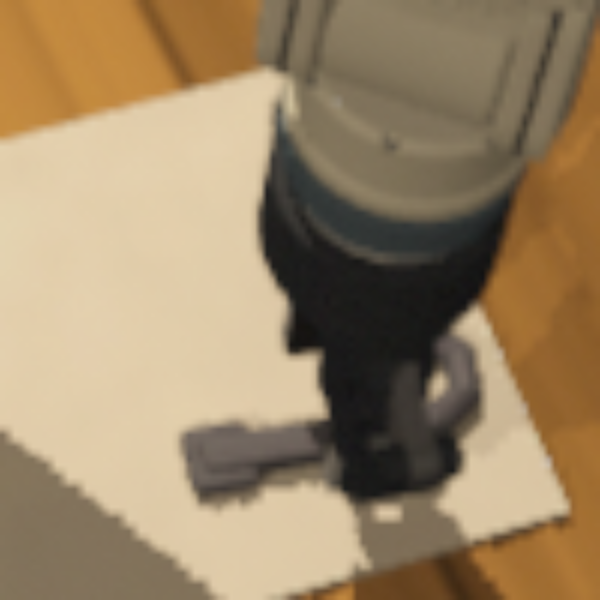

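```bash
python3 -m jog '{"linear":[[0.004,0.001,0.015],[0,0,0.012],[0,0,0.004],[0,0,0]],"dr":[[0,0,0],[0,0,0],[0,0,0],[0,0,0]],"claw":[0.5,0.5,0.5,0.5]}';python3 -m jog '{"linear":[[0,0,0],[0,0,0],[0,0,0],[0,0,0],[0,0,0]],"dr":[[0,0,0],[0,0,0],[0,0,0],[0,0,0],[0,0,0]],"claw":[0,0,0,0,0]}' 60;python3 -m jog '{"linear":[[0,0,-0.02],[0,0,-0.04],[0,0,-0.05],[0,0,-0.05],[0,0,-0.04]],"dr":[[0,0,0],[0,0,0],[0,0,0],[0,0,0],[0,0,0]],"claw":[0,0,0,0,0]}'; python3 - <<'E'
from h import *
e=.1;ex=np.array([np.cos(e),np.sin(e)]);ey=np.array([-np.sin(e),np.cos(e)]);H=np.array([.5335,.184])
p=H-.013*ey-.01*ex;delta([*p,.38],np.pi/2+e)
s=read_camera("side");cv2.imwrite("pics/s15.png",cv2.resize(s[270:450,300:480],(600,600)))
E
```

```text
t: 17.15
position: [0.5511, -0.419, 0.1788]
eef_rot: [-0.0, 0.1, 0.995, 0.0]
contact_force: [-0.5, -0.3, 0.6]
finger_gap: 0.5
t: 17.65
position: [0.5511, -0.4191, 0.1796]
eef_rot: [0.001, 0.1, 0.995, -0.001]
contact_force: [-0.3, -0.0, 6.5]
finger_gap: 0.123
t: 18.15
position: [0.5507, -0.4186, 0.3817]
eef_rot: [0.001, 0.1, 0.995, -0.001]
contact_force: [0.1, 0.2, -1.4]
finger_gap: 0.128
linear [0.1427 0.5717 0.001 ] dr [-0.001  0.001 -0.301] deg 17.2 rows pos 12.0 j6 -0.57
```

View pics/s15.png

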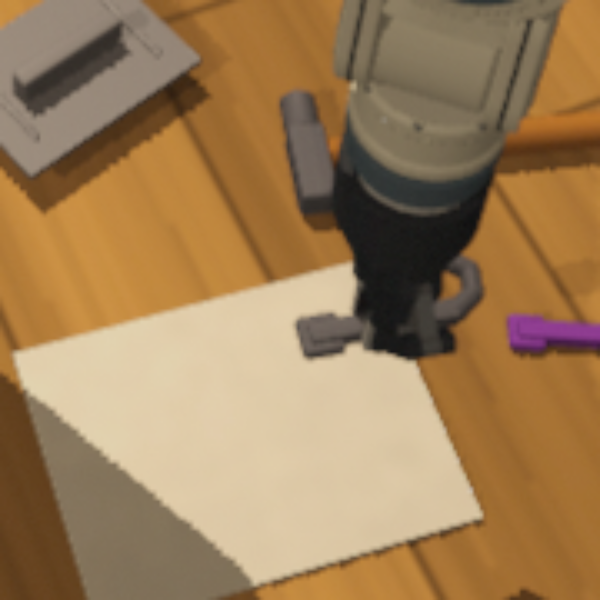

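```bash
python3 -m jog '{"linear":[[0.011,0.044,0],[0.011,0.044,0],[0.011,0.044,0],[0.011,0.044,0],[0.011,0.044,0]],"dr":[[0,0,0],[0,0,0],[0,0,0],[0,0,0],[0,0,0]],"claw":[0,0,0,0,0]}'|tail -1;python3 -m jog '{"linear":[[0.011,0.044,0],[0.011,0.044,0],[0.011,0.044,0],[0.011,0.044,0],[0.011,0.044,0]],"dr":[[0,0,0],[0,0,0],[0,0,0],[0,0,0],[0,0,0]],"claw":[0,0,0,0,0]}'|tail -1;python3 -m jog '{"linear":[[0.011,0.044,0],[0.011,0.044,0],[0.011,0.044,0],[0,0,0],[0,0,0]],"dr":[[0,0,0],[0,0,-0.15],[0,0,-0.15],[0,0,0],[0,0,0]],"claw":[0,0,0,0,0]}'; python3 - <<'E'
from h import *
e=.1;ex=np.array([np.cos(e),np.sin(e)]);ey=np.array([-np.sin(e),np.cos(e)]);H=np.array([.5335,.184])
p=H-.013*ey-.01*ex;delta([*p,.275],np.pi/2+e)
st()
E
```

```text
finger_gap: 0.128
finger_gap: 0.127
t: 19.7
position: [0.5177, 0.1704, 0.3782]
eef_rot: [-0.0, -0.051, 0.999, -0.0]
contact_force: [1.0, -0.7, -1.2]
finger_gap: 0.127
linear [-0.0072 -0.0011  0.1032] dr [-0.    -0.001  0.001] deg 0.1 rows pos 3.0 j6 0.06
t 19.7 p [0.5177 0.1704 0.3782] y [-0.101  0.995 -0.   ] z [-0.001 -0.    -1.   ] F [ 1.  -0.7 -1.2] gap 0.127 q [ 0.16  0.26 -0.05  1.27 -0.    0.06]
```

```bash
python3 -m jog '{"linear":[[-0.007,-0.001,0.02],[0,0,0.035],[0,0,0.03],[0,0,0.018],[0,0,0]],"dr":[[0,0,0],[0,0,0],[0,0,0],[0,0,0],[0,0,0]],"claw":[0,0,0,0,0]}'; python3 - <<'E'
from h import *
st()
s=read_camera("side");cv2.imwrite("pics/s16.png",cv2.resize(s[110:250,220:360],(600,600)))
E
```

```text
t: 20.2
position: [0.5248, 0.1675, 0.2731]
eef_rot: [-0.002, -0.048, 0.999, -0.0]
contact_force: [-0.6, -0.3, -1.7]
finger_gap: 0.133
t 20.2 p [0.5248 0.1675 0.2731] y [-0.096  0.995 -0.001] z [-0.005 -0.001 -1.   ] F [-0.6 -0.3 -1.7] gap 0.133 q [ 0.16  0.33 -0.22  1.02 -0.    0.06]
```

View pics/s16.png

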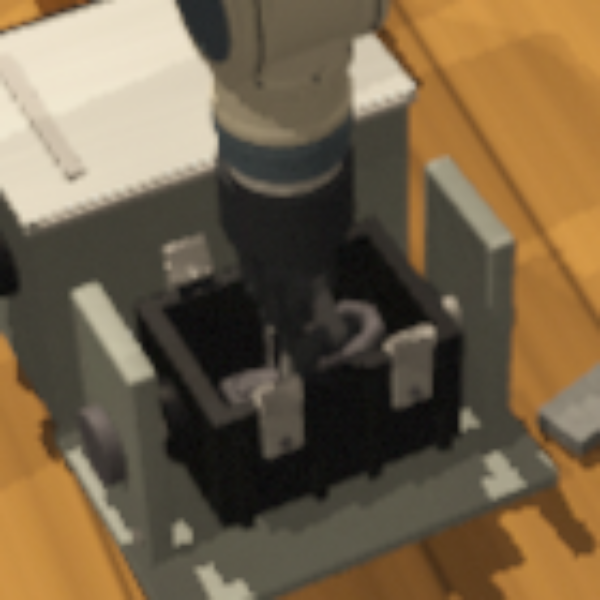

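Inside again; release, retract, and move away towards the hatch cover.

```bash
python3 -m jog '{"linear":[[0,0,0],[0,0,0],[0,0,0],[0,0,0],[0,0,-0.02]],"dr":[[0,0,0],[0,0,0],[0,0,0],[0,0,0],[0,0,0]],"claw":[0.32,0.32,0.32,0.32,0.32]}';python3 -m jog '{"linear":[[0,0,-0.04],[0,0,-0.05],[0,-0.04,-0.03],[0,-0.045,0],[0,-0.045,0]],"dr":[[0,0,0],[0,0,0],[0,0,0],[0,0,0],[0,0,0]],"claw":[0.32,0.32,0.32,0.5,0.6]}'|tail -1;python3 -m jog '{"linear":[[0,-0.045,0],[0,-0.045,0],[0,-0.045,0],[0,-0.045,0],[0,-0.045,0]],"dr":[[0,0,0],[0,0,0],[0,0,0],[0,0,0],[0,0,0]],"claw":[0.6,0.6,0.6,0.6,0.6]}'|tail -1;python3 -m jog '{"linear":[[0,-0.045,0],[0,-0.045,0],[0,-0.045,0],[0,-0.045,0],[0,0,0]],"dr":[[0,0,0],[0,0,0],[0,0,0],[0,0,0],[0,0,0]],"claw":[0.6,0.6,0.6,0.6,0.6]}'; python3 - <<'E'
from h import *
st()
for n in("side","top"): cv2.imwrite(f"pics/{n}17.png",read_camera(n))
E
```

```text
t: 20.75
position: [0.5246, 0.1689, 0.2943]
eef_rot: [-0.002, -0.05, 0.999, -0.0]
contact_force: [0.1, 0.1, -0.5]
finger_gap: 0.323
finger_gap: 0.602
finger_gap: 0.598
t: 22.25
position: [0.5779, -0.3686, 0.4139]
eef_rot: [-0.001, -0.047, 0.999, -0.0]
contact_force: [0.1, 0.6, -0.0]
finger_gap: 0.596
t 22.25 p [ 0.5779 -0.3686  0.4139] y [-0.095  0.996 -0.   ] z [-0.001 -0.    -1.   ] F [ 0.1  0.6 -0. ] gap 0.596 q [-0.69  0.5   0.42  1.49 -0.   -0.78]
```

View pics/side17.png

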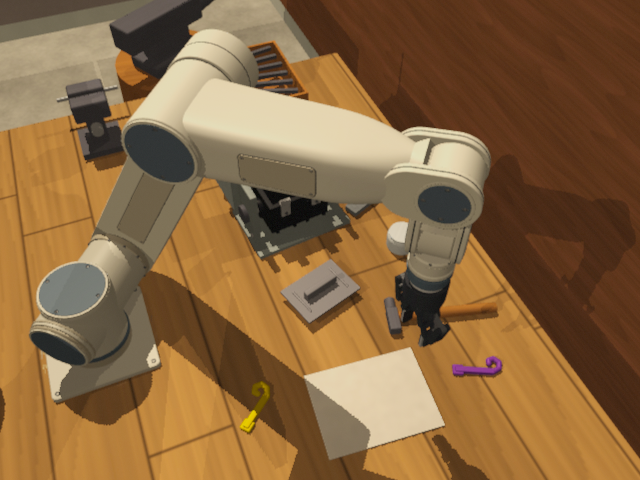

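View pics/top17.png

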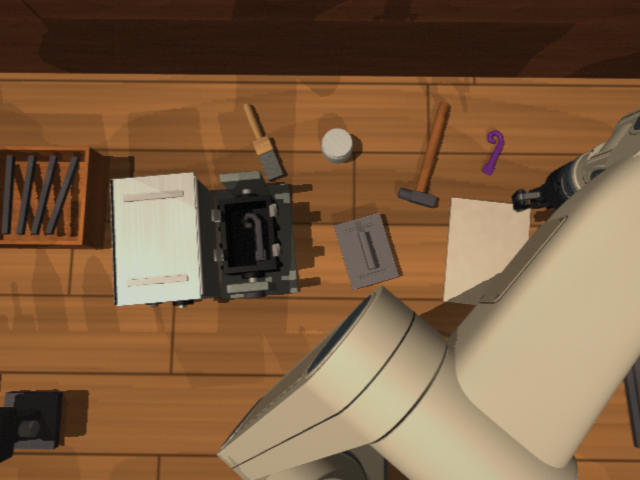

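```bash
python3 - <<'E'
import cv2
t=cv2.imread("pics/top17.png");s=cv2.imread("pics/side17.png")
cv2.imwrite("pics/c7.png",cv2.resize(t[205:300,320:415],None,fx=6,fy=6,interpolation=2))
cv2.imwrite("pics/c8.png",cv2.resize(s[250:340,270:370],None,fx=6,fy=6,interpolation=2))
cv2.imwrite("pics/c9.png",cv2.resize(t[165:305,200:300],None,fx=4,fy=4,interpolation=2))
E
```

```text
(no output)
```

View pics/c7.png

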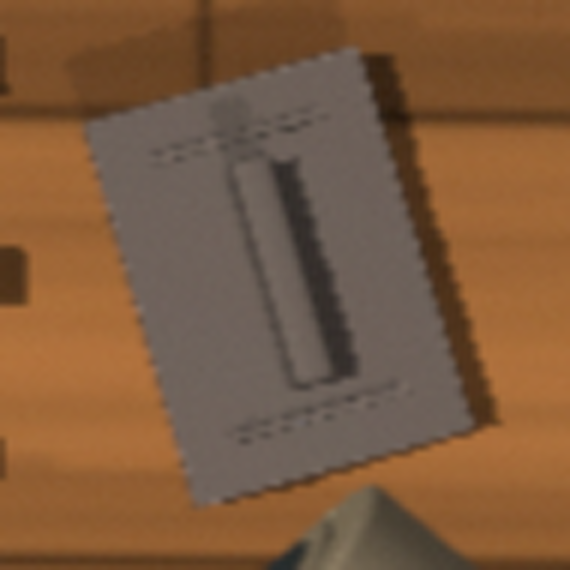

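View pics/c8.png

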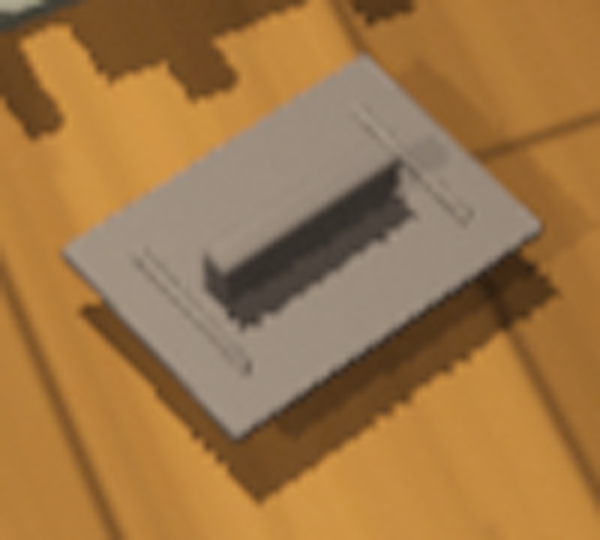

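View pics/c9.png

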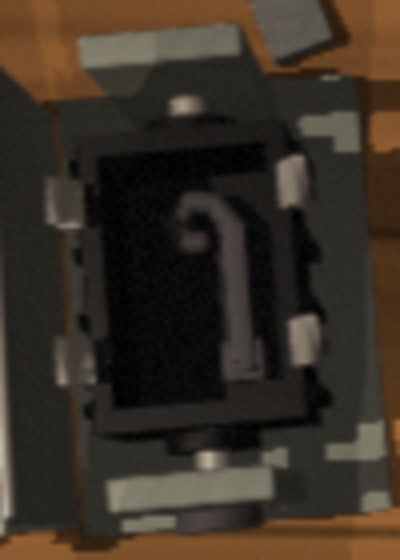

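```bash
python3 - <<'E'
from h import *
W={}
for n,off,P in[("top",(320,205),[(87,122),(357,48),(477,428),(202,506)]),("side",(270,250),[(365,53),(543,232),(236,438),(62,250)])]:
    Q=np.array([pl(n,(off[0]+u/6,off[1]+v/6),.027) for u,v in P])[:,:2]
    d=[Q[0]-Q[3],Q[1]-Q[2]];print(n,Q.round(3).tolist(),"c",Q.mean(0).round(4),[(np.linalg.norm(q).round(3),np.arctan2(q[1],q[0]).round(3)) for q in d])
# bar top z=.051
for n,off,sc,P in[("top",(320,205),6,[(252,163),(315,383)]),("side",(270,250),6,[(215,260),(395,155)])]:
    Q=np.array([pl(n,(off[0]+u/6,off[1]+v/6),.051) for u,v in P])[:,:2];d=Q[np.argmax(Q[:,0])]-Q[np.argmin(Q[:,0])];print("bar",n,Q.round(4).tolist(),Q.mean(0).round(4),np.arctan2(d[1],d[0]))
W=Q
delta([.463,-.05,.414],np.pi/2+.25)
E
```

```text
top [[0.569, -0.001], [0.6, -0.107], [0.452, -0.152], [0.421, -0.046]] c [ 0.5102 -0.0765] [(np.float64(0.155), np.float64(0.295)), (np.float64(0.155), np.float64(0.298))]
side [[0.568, -0.001], [0.598, -0.111], [0.451, -0.153], [0.419, -0.047]] c [ 0.5091 -0.0779] [(np.float64(0.156), np.float64(0.295)), (np.float64(0.154), np.float64(0.279))]
bar top [[0.5503, -0.0635], [0.4668, -0.0873]] [ 0.5086 -0.0754] 0.2770536513410196
bar side [[0.4674, -0.0894], [0.5516, -0.0697]] [ 0.5095 -0.0795] 0.2305113152204312
linear [0.0839 0.3243 0.0013] dr [ 0.001 -0.001 -0.153] deg 8.7 rows pos 7.0 j6 -0.78
```

```bash
python3 - <<'E'
from h import *
delta([.5096,-.0772,.414],np.pi/2+.292)
E
python3 -m jog '{"linear":[[0,0.045,0],[0,0.045,0],[0,0.045,0],[0,0.045,0],[0,0.045,0]],"dr":[[0,0,0],[0,0,0],[0,0,0],[0,0,-0.1],[0,0,-0.097]],"claw":[0.6,0.6,0.6,0.6,0.6]}'|tail -1;python3 -m jog '{"linear":[[0,0.045,0],[0,0.02,0],[0,0,0],[0,0,0]],"dr":[[0,0,0],[0,0,0],[0,0,0],[0,0,0]],"claw":[0.6,0.6,0.6,0.6]}'
python3 - <<'E'
from h import *
delta([.5096,-.0772,.26],np.pi/2+.292)
st()
E
```

```text
linear [0.0401 0.2926 0.0012] dr [ 0.001 -0.001 -0.195] deg 11.1 rows pos 6.0 j6 -0.78
finger_gap: 0.598
t: 23.25
position: [0.532, -0.0768, 0.4165]
eef_rot: [0.001, -0.149, 0.989, -0.0]
contact_force: [0.7, -0.5, 0.2]
finger_gap: 0.602
linear [0.0218 0.0064 0.1565] dr [-0.001  0.001  0.006] deg 0.4 rows pos 4.0 j6 -0.6
t 23.25 p [ 0.532  -0.0768  0.4165] y [-0.294  0.956 -0.001] z [ 0.001 -0.001 -1.   ] F [ 0.7 -0.5  0.2] gap 0.602 q [-0.3   0.23  0.02  1.35 -0.   -0.6 ]
```

```bash
python3 -m jog '{"linear":[[0.022,0.006,0.02],[0,0,0.045],[0,0,0.045],[0,0,0.03],[0,0,0]],"dr":[[0,0,0.003],[0,0,0],[0,0,0],[0,0,0],[0,0,0]],"claw":[0.6,0.6,0.6,0.6,0.6]}'
python3 - <<'E'
from h import *
delta([.5096,-.0772,.206],np.pi/2+.292)
for n in("side","top"): 
  s=read_camera(n);a=(220,250) if n=="side" else(300,180);cv2.imwrite(f"pics/{n}18.png",cv2.resize(s[a[1]-20:a[1]+120,a[0]:a[0]+160],(800,600)) if n=="top" else cv2.resize(s[220:350,240:400],(738,600)))
E
```

```text
t: 23.75
position: [0.5087, -0.0792, 0.2722]
eef_rot: [-0.003, -0.145, 0.989, 0.001]
contact_force: [0.3, -0.1, 0.4]
finger_gap: 0.598
linear [-0.0018  0.0014  0.0661] dr [ 0.004 -0.006  0.   ] deg 0.4 rows pos 2.0 j6 -0.61
```

View pics/side18.png

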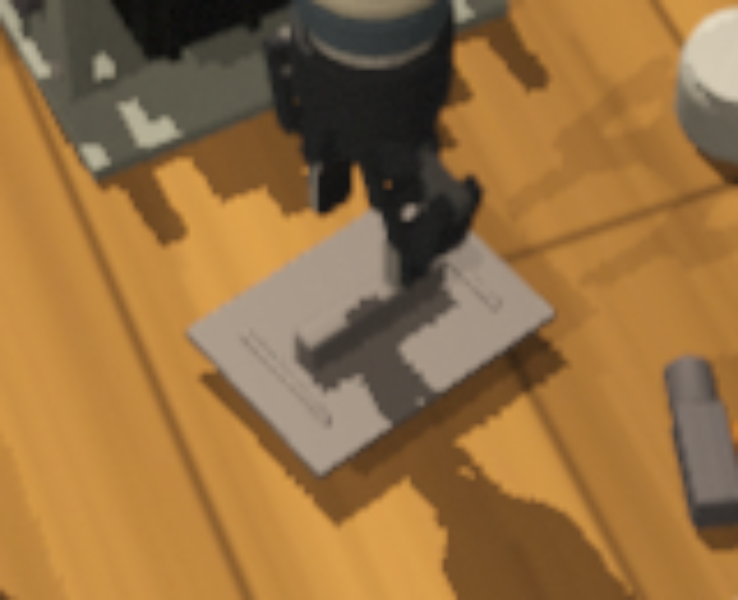

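```bash
python3 -m jog '{"linear":[[-0.001,0.001,0.035],[0,0,0.02],[0,0,0.008],[0,0,0]],"dr":[[0,0,0],[0,0,0],[0,0,0],[0,0,0]],"claw":[0.6,0.6,0.6,0.6]}'
python3 -m jog '{"linear":[[0,0,0],[0,0,0],[0,0,0],[0,0,0],[0,0,0]],"dr":[[0,0,0],[0,0,0],[0,0,0],[0,0,0],[0,0,0]],"claw":[0,0,0,0,0]}' 80
```

```text
t: 24.25
position: [0.5109, -0.0778, 0.2134]
eef_rot: [0.0, -0.146, 0.989, -0.0]
contact_force: [-0.4, -0.4, 0.3]
finger_gap: 0.599
t: 24.75
position: [0.5107, -0.0775, 0.2143]
eef_rot: [0.001, -0.146, 0.989, -0.001]
contact_force: [-1.8, 0.2, 8.6]
finger_gap: 0.159
```

```bash
python3 -m jog '{"linear":[[0,0,-0.02],[0,0,-0.04],[0,0,-0.05],[0,0,-0.05],[0,0,-0.03]],"dr":[[0,0,0],[0,0,0],[0,0,0],[0,0,0],[0,0,0]],"claw":[0,0,0,0,0]}'
python3 - <<'E'
from h import *
st();delta([.5335,.184,.40],np.pi/2+.1)
for n in("side","top"): cv2.imwrite(f"pics/{n}19.png",read_camera(n))
E
```

```text
t: 25.25
position: [0.51, -0.0773, 0.4072]
eef_rot: [0.002, -0.146, 0.989, -0.001]
contact_force: [-0.0, -0.4, -1.9]
finger_gap: 0.159
t 25.25 p [ 0.51   -0.0773  0.4072] y [-0.289  0.957 -0.003] z [ 0.005 -0.002 -1.   ] F [-0.  -0.4 -1.9] gap 0.159 q [-0.31  0.2  -0.05  1.31 -0.   -0.61]
linear [-0.098   0.2433  0.0069] dr [-0.002  0.004  0.193] deg 11.1 rows pos 6.0 j6 -0.61
```

View pics/side19.png

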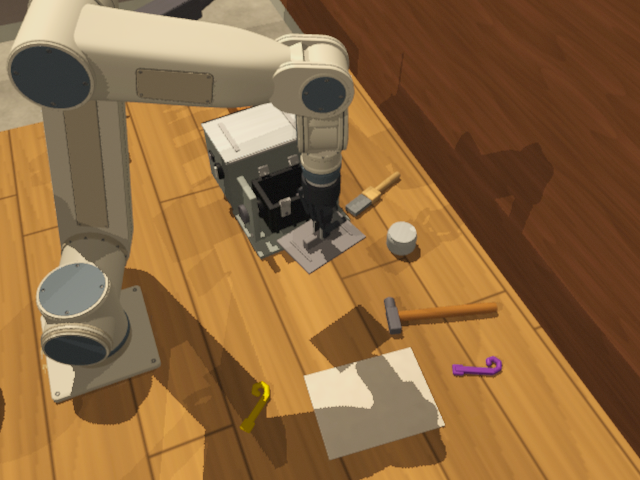

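```bash
python3 -m jog '{"linear":[[-0.014,0.035,-0.005],[-0.014,0.035,-0.005],[-0.014,0.035,0],[-0.014,0.035,0],[-0.014,0.035,0]],"dr":[[0,0,0],[0,0,0],[0,0,0],[0,0,0],[0,0,0]],"claw":[0,0,0,0,0]}'|tail -1
python3 -m jog '{"linear":[[-0.014,0.035,0],[-0.014,0.033,0],[0,0,0],[0,0,0],[0,0,0]],"dr":[[0,0,0],[0,0,0],[0,0,0.1],[0,0,0.093],[0,0,0]],"claw":[0,0,0,0,0]}'
python3 - <<'E'
from h import *
st();delta([.5335,.184,.40],np.pi/2+.1)
for n,(x0,y0) in dict(side=(200,90),top=(180,140)).items(): cv2.imwrite(f"pics/{n}20.png",cv2.resize(read_camera(n)[y0:y0+150,x0:x0+160],(640,600),interpolation=2))
E
```

```text
finger_gap: 0.158
t: 26.35
position: [0.5337, 0.184, 0.4116]
eef_rot: [-0.001, -0.05, 0.999, -0.0]
contact_force: [0.3, -0.1, -2.9]
finger_gap: 0.161
t 26.35 p [0.5337 0.184  0.4116] y [-0.1    0.995 -0.   ] z [-0.002 -0.    -1.   ] F [ 0.3 -0.1 -2.9] gap 0.161 q [ 0.18  0.28  0.07  1.36 -0.    0.08]
linear [0.0002 0.0001 0.0116] dr [-0.    -0.002 -0.   ] deg 0.1 rows pos 1.0 j6 0.08
```

View pics/side20.png

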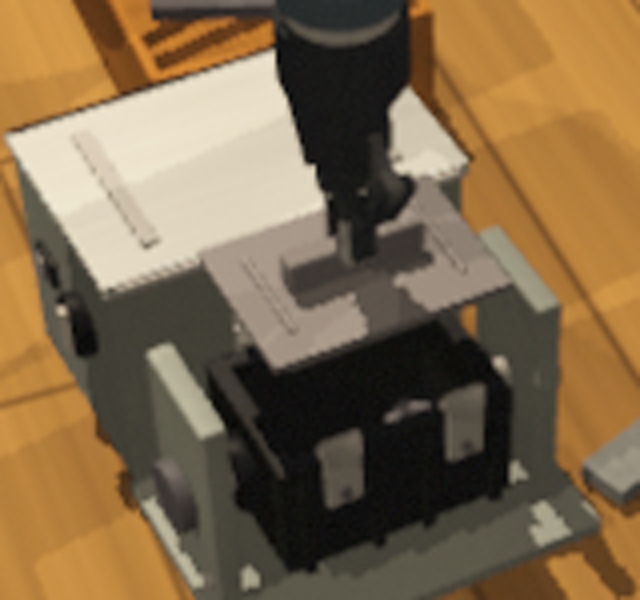

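View pics/top20.png

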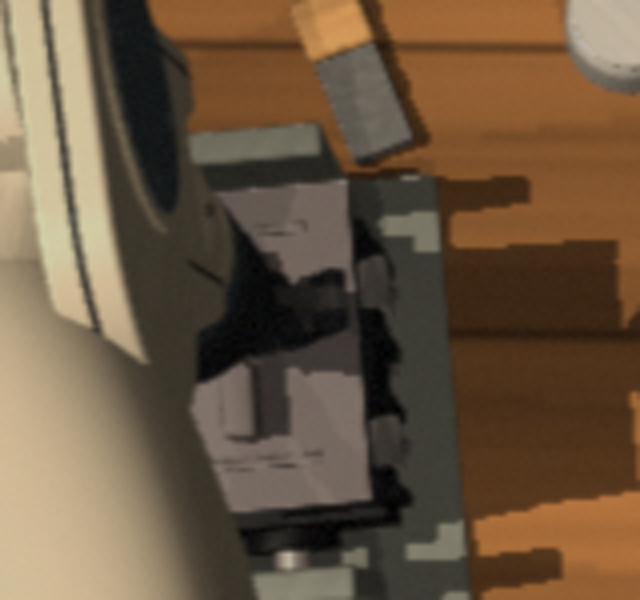

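```bash
python3 - <<'E'
from h import *
P=[(203,256),(275,368),(512,277),(425,180)]
for z in(.222,.2243,.227):
    Q=np.array([pl("side",(200+u/4,90+v/4),z) for u,v in P])[:,:2];d=[Q[2]-Q[1],Q[3]-Q[0]]
    print(z,Q.round(4).tolist(),Q.mean(0).round(4),[(np.linalg.norm(q).round(3),np.arctan2(q[1],q[0]).round(3)) for q in d])
for u,v in [(349,180),(373,500)]: print(pl("top",(180+u/4,140+v/4),.2243))
E
```

```text
0.222 [[0.452, 0.2265], [0.4608, 0.1208], [0.617, 0.1398], [0.601, 0.2406]] [0.5327 0.1819] [(np.float64(0.157), np.float64(0.121)), (np.float64(0.15), np.float64(0.095))]
0.2243 [[0.4514, 0.224], [0.4602, 0.1186], [0.616, 0.1375], [0.6, 0.2381]] [0.5319 0.1796] [(np.float64(0.157), np.float64(0.121)), (np.float64(0.149), np.float64(0.095))]
0.227 [[0.4507, 0.2211], [0.4594, 0.116], [0.6148, 0.1349], [0.5989, 0.2352]] [0.531  0.1768] [(np.float64(0.157), np.float64(0.121)), (np.float64(0.149), np.float64(0.095))]
[0.61651008 0.13414651 0.2243    ]
[0.46176688 0.11882157 0.2243    ]
```

```bash
python3 -m jog '{"linear":[[-0.001,0.002,0.03],[0,0,0.025],[0,0,0.01],[0,0,0.003],[0,0,0]],"dr":[[0,0,0],[0,0,0],[0,0,0],[0,0,0],[0,0,0]],"claw":[0,0,0,0,0]}'
python3 -m jog '{"linear":[[0,0,0.003],[0,0,0]],"dr":[[0,0,0],[0,0,0]],"claw":[0,0]}'
python3 - <<'E'
from h import *
st()
for n,(x0,y0) in dict(side=(200,90),).items(): cv2.imwrite(f"pics/{n}21.png",cv2.resize(read_camera(n)[y0:y0+150,x0:x0+160],(640,600),interpolation=2))
E
```

```text
t: 26.95
position: [0.5349, 0.1854, 0.3451]
eef_rot: [0.0, -0.05, 0.999, 0.0]
contact_force: [0.6, 0.6, -0.5]
finger_gap: 0.157
t: 27.15
position: [0.5349, 0.1856, 0.3423]
eef_rot: [0.001, -0.05, 0.999, 0.0]
contact_force: [-0.0, -0.0, -2.7]
finger_gap: 0.157
t 27.15 p [0.5349 0.1856 0.3423] y [-0.1    0.995  0.   ] z [ 0.001  0.    -1.   ] F [-0.  -0.  -2.7] gap 0.157 q [ 0.19  0.31 -0.07  1.19 -0.    0.09]
```

View pics/side21.png

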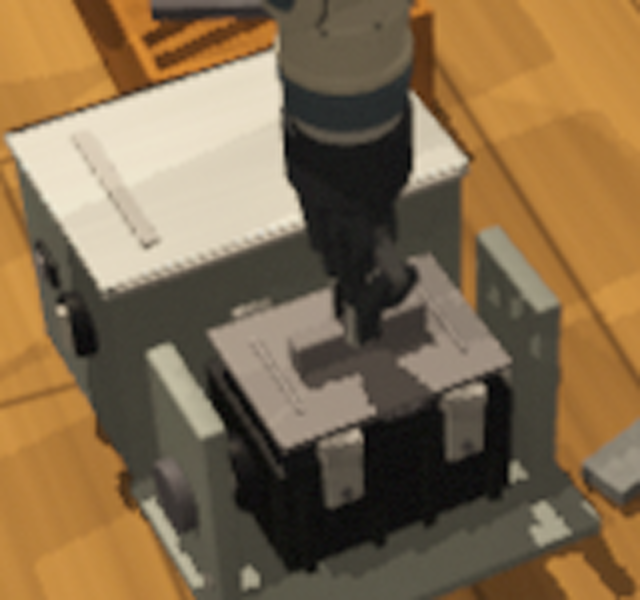

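```bash
for i in 1 2; do :; done; python3 -m jog '{"linear":[[0,0,0.002],[0,0,0]],"dr":[[0,0,0],[0,0,0]],"claw":[0,0]}' | sed -n 2,4p
python3 -m jog '{"linear":[[0,0,0.002],[0,0,0]],"dr":[[0,0,0],[0,0,0]],"claw":[0,0]}' | sed -n 2,4p
python3 -m jog '{"linear":[[0,0,0.002],[0,0,0]],"dr":[[0,0,0],[0,0,0]],"claw":[0,0]}' | sed -n 2,4p
```

```text
position: [0.5347, 0.1856, 0.3397]
eef_rot: [0.0, -0.05, 0.999, 0.0]
contact_force: [-0.5, 0.3, -1.6]
position: [0.5348, 0.1858, 0.3378]
eef_rot: [0.0, -0.05, 0.999, 0.0]
contact_force: [-0.9, 1.6, 0.6]
position: [0.5349, 0.1857, 0.3364]
eef_rot: [0.001, -0.05, 0.999, 0.0]
contact_force: [-1.5, 1.2, 4.9]
```

```bash
python3 -m jog '{"linear":[[0,0,0],[0,0,0],[0,0,0],[0,0,-0.02],[0,0,-0.03]],"dr":[[0,0,0],[0,0,0],[0,0,0],[0,0,0],[0,0,0]],"claw":[0.45,0.45,0.45,0.45,0.45]}'
python3 -m jog '{"linear":[[0,0,-0.03],[0,0,-0.03],[0,0,0],[0,0,0]],"dr":[[0,0,0],[0,0,0],[0,0,0],[0,0,0]],"claw":[0.2,0,0,0]}'
python3 - <<'E'
from h import *
st()
e=.1;ex=np.array([np.cos(e),np.sin(e)]);ey=np.array([-np.sin(e),np.cos(e)]);C=np.array([.534,.185])
for i,(a,b) in enumerate([(.066,.04),(.066,-.04),(-.066,-.04),(-.066,.04)]):
    print(i+1,(C+a*ex+b*ey).round(4));delta([*(C+a*ex+b*ey),.345],np.pi/2+e)
for n,(x0,y0) in dict(side=(200,90),).items(): cv2.imwrite(f"pics/{n}22.png",cv2.resize(read_camera(n)[y0:y0+150,x0:x0+160],(640,600),interpolation=2))
E
```

```text
t: 28.3
position: [0.5345, 0.1855, 0.3846]
eef_rot: [-0.002, -0.05, 0.999, -0.0]
contact_force: [0.7, -0.3, -0.0]
finger_gap: 0.448
t: 28.7
position: [0.5348, 0.1856, 0.4459]
eef_rot: [0.0, -0.05, 0.999, 0.0]
contact_force: [1.3, -0.4, -0.4]
finger_gap: -0.0
t 28.7 p [0.5348 0.1856 0.4459] y [-0.1    0.995 -0.   ] z [ 0.001  0.    -1.   ] F [ 1.3 -0.4 -0.4] gap -0.0 q [ 0.19  0.28  0.15  1.44 -0.    0.09]
1 [0.5957 0.2314]
linear [-0.0651  0.0395  0.1009] dr [-0.     0.001  0.   ] deg 0.1 rows pos 3.0 j6 0.09
2 [0.6037 0.1518]
linear [-0.0651 -0.0405  0.1009] dr [-0.     0.001  0.   ] deg 0.1 rows pos 3.0 j6 0.09
3 [0.4723 0.1386]
linear [ 0.0669 -0.0405  0.1008] dr [-0.     0.001  0.   ] deg 0.1 rows pos 3.0 j6 0.09
4 [0.4643 0.2182]
linear [0.0669 0.0395 0.1008] dr [-0.     0.001  0.   ] deg 0.1 rows pos 3.0 j6 0.09
```

View pics/side22.png

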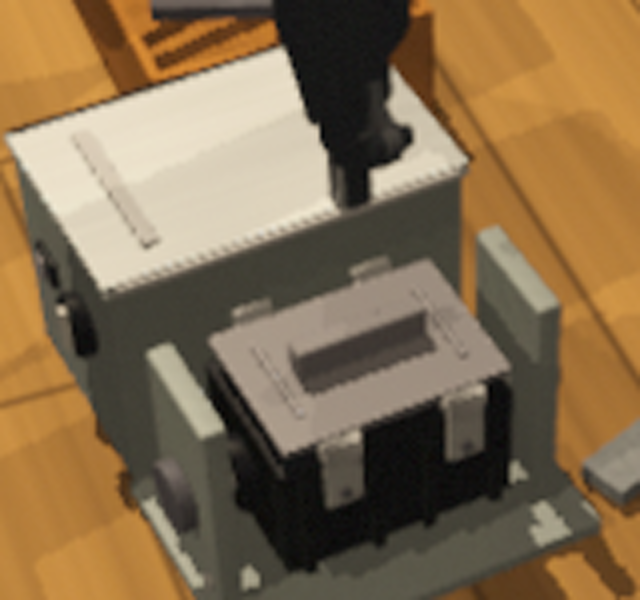

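```bash
python3 -m jog '{"linear":[[-0.033,0.02,0.02],[-0.032,0.02,0.03],[0,0,0.03],[0,0,0.015],[0,0,0]],"dr":[[0,0,0],[0,0,0],[0,0,0],[0,0,0],[0,0,0]],"claw":[0,0,0,0,0]}'
python3 -m jog '{"linear":[[0,0,0.02],[0,0,0.003],[0,0,0]],"dr":[[0,0,0],[0,0,0],[0,0,0]],"claw":[0,0,0]}'
```

```text
t: 29.25
position: [0.595, 0.2319, 0.3464]
eef_rot: [-0.004, -0.05, 0.999, -0.001]
contact_force: [0.1, 0.1, -0.1]
finger_gap: 0.004
t: 29.55
position: [0.5952, 0.2318, 0.3279]
eef_rot: [-0.0, -0.05, 0.999, -0.0]
contact_force: [-0.1, 0.6, -0.5]
finger_gap: 0.001
```

```bash
python3 -m jog '{"linear":[[0,0,0.003],[0,0,0.002],[0,0,0]],"dr":[[0,0,0],[0,0,0],[0,0,0]],"claw":[0,0,0]}'| sed -n 2,4p
for i in 1; do python3 -m jog '{"linear":[[0,0,0.002],[0,0,0]],"dr":[[0,0,0],[0,0,0]],"claw":[0,0]}'| sed -n 2,4p;done
python3 -m jog '{"linear":[[0,0,0.002],[0,0,0]],"dr":[[0,0,0],[0,0,0]],"claw":[0,0]}'| sed -n 2,4p
python3 -m jog '{"linear":[[0,0,0.002],[0,0,0]],"dr":[[0,0,0],[0,0,0]],"claw":[0,0]}'| sed -n 2,4p
```

```text
position: [0.5954, 0.2319, 0.323]
eef_rot: [0.0, -0.05, 0.999, 0.0]
contact_force: [0.4, 0.3, -0.1]
position: [0.5955, 0.2319, 0.3211]
eef_rot: [0.0, -0.05, 0.999, -0.0]
contact_force: [-0.4, 0.1, 2.2]
position: [0.5955, 0.2319, 0.3187]
eef_rot: [0.0, -0.05, 0.999, -0.0]
contact_force: [1.3, -0.2, 2.2]
position: [0.5953, 0.2319, 0.3161]
eef_rot: [-0.001, -0.05, 0.999, 0.0]
contact_force: [-0.8, 0.1, 0.6]
```

```bash
python3 -m jog '{"linear":[[0,0,0.002],[0,0,0]],"dr":[[0,0,0],[0,0,0]],"claw":[0,0]}'| sed -n 2,4p
python3 -m jog '{"linear":[[0,0,0.002],[0,0,0]],"dr":[[0,0,0],[0,0,0]],"claw":[0,0]}'| sed -n 2,4p
python3 -m jog '{"linear":[[0,0,0.002],[0,0,0]],"dr":[[0,0,0],[0,0,0]],"claw":[0,0]}'| sed -n 2,4p
python3 - <<'E'
from h import *
for n,(x0,y0) in dict(side=(200,90),).items(): cv2.imwrite(f"pics/{n}23.png",cv2.resize(read_camera(n)[y0:y0+150,x0:x0+160],(640,600),interpolation=2))
E
```

```text
position: [0.5953, 0.2319, 0.3141]
eef_rot: [-0.0, -0.05, 0.999, -0.0]
contact_force: [0.0, -0.4, 0.9]
position: [0.5953, 0.232, 0.3124]
eef_rot: [-0.0, -0.05, 0.999, 0.0]
contact_force: [0.0, -0.1, 1.3]
position: [0.5952, 0.232, 0.3116]
eef_rot: [0.001, -0.05, 0.999, 0.0]
contact_force: [-3.1, -0.3, 7.3]
```

View pics/side23.png

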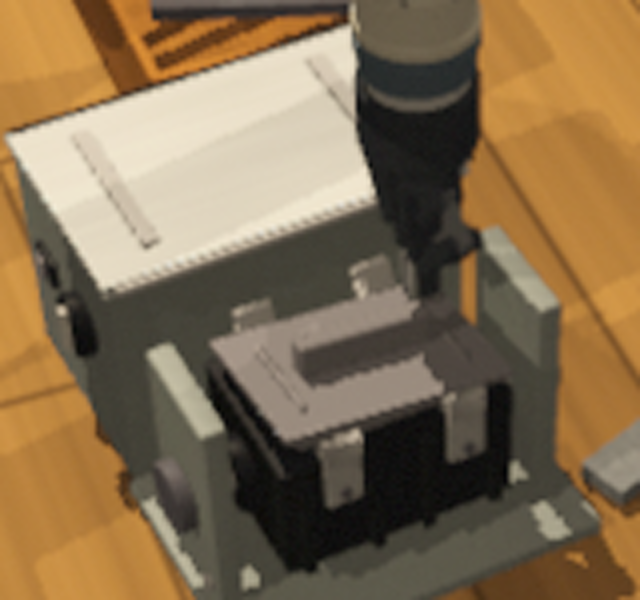

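```bash

python3 -m jog '{"linear":[[0,0,0.002],[0,0,0]],"dr":[[0,0,0],[0,0,0]],"claw":[0,0]}'| sed -n 2,4p
python3 -m jog '{"linear":[[0,0,0.002],[0,0,0]],"dr":[[0,0,0],[0,0,0]],"claw":[0,0]}'| sed -n 2,4p
python3 -m jog '{"linear":[[0,0,0.001],[0,0,0]],"dr":[[0,0,0],[0,0,0]],"claw":[0,0]}'| sed -n 2,4p
```

```text
position: [0.5951, 0.232, 0.3111]
eef_rot: [0.001, -0.05, 0.999, 0.0]
contact_force: [-6.4, -1.0, 18.0]
position: [0.5948, 0.232, 0.3104]
eef_rot: [0.002, -0.05, 0.999, 0.0]
contact_force: [-10.0, -1.7, 28.4]
position: [0.5946, 0.232, 0.3102]
eef_rot: [0.002, -0.05, 0.999, 0.001]
contact_force: [-11.3, -1.9, 33.1]
```

```bash

python3 -m jog '{"linear":[[0,0,-0.01],[0,0,-0.03],[0,0,-0.03],[0,0,-0.02],[0,0,0]],"dr":[[0,0,0],[0,0,0],[0,0,0],[0,0,0],[0,0,0]],"claw":[0,0,0,0,0]}'| sed -n 2,4p
python3 - <<'E'
from h import *
for n,(x0,y0) in dict(side=(230,120),).items(): cv2.imwrite(f"pics/{n}24.png",cv2.resize(read_camera(n)[y0:y0+110,x0:x0+120],(720,600)[0:2],interpolation=2))
E
```

```text
position: [0.5957, 0.232, 0.3987]
eef_rot: [0.002, -0.05, 0.999, 0.0]
contact_force: [-0.1, -0.1, -0.9]
```

View pics/side24.png

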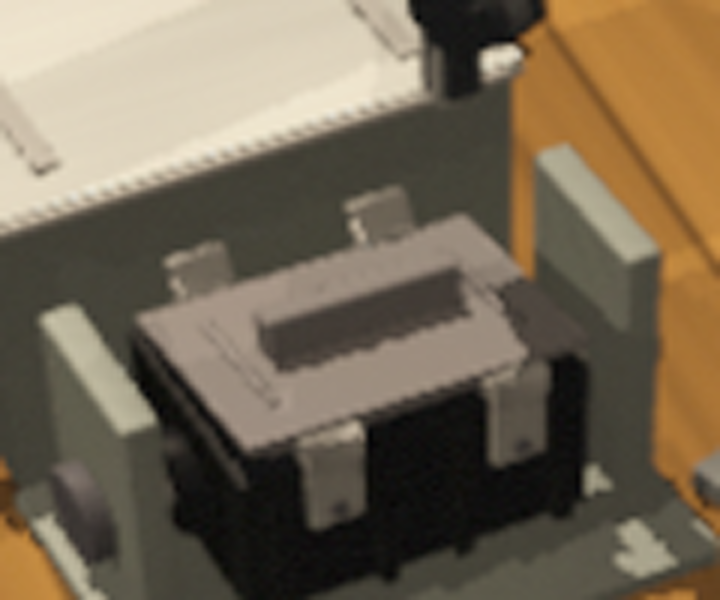

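```bash

python3 -m jog '{"linear":[[0,-0.04,0],[0,-0.04,0.02],[0,0,0.03],[0,0,0.02],[0,0,0]],"dr":[[0,0,0],[0,0,0],[0,0,0],[0,0,0],[0,0,0]],"claw":[0,0,0,0,0]}'| sed -n 2,4p
python3 -m jog '{"linear":[[0,0,0.004],[0,0,0.003],[0,0,0]],"dr":[[0,0,0],[0,0,0],[0,0,0]],"claw":[0,0,0]}'| sed -n 2,4p
python3 -m jog '{"linear":[[0,0,0.003],[0,0,0]],"dr":[[0,0,0],[0,0,0]],"claw":[0,0]}'| sed -n 2,4p
python3 -m jog '{"linear":[[0,0,0.002],[0,0,0]],"dr":[[0,0,0],[0,0,0]],"claw":[0,0]}'| sed -n 2,4p
python3 -m jog '{"linear":[[0,0,0.002],[0,0,0]],"dr":[[0,0,0],[0,0,0]],"claw":[0,0]}'| sed -n 2,4p
python3 -m jog '{"linear":[[0,0,0.002],[0,0,0]],"dr":[[0,0,0],[0,0,0]],"claw":[0,0]}'| sed -n 2,4p
```

```text
position: [0.6027, 0.1517, 0.3218]
eef_rot: [-0.003, -0.05, 0.999, -0.0]
contact_force: [-0.5, 0.3, 0.1]
position: [0.6036, 0.1526, 0.3196]
eef_rot: [0.001, -0.05, 0.999, -0.0]
contact_force: [-0.5, -0.3, 1.4]
position: [0.6036, 0.1524, 0.3171]
eef_rot: [0.001, -0.05, 0.999, -0.0]
contact_force: [0.3, -1.6, 5.5]
position: [0.6036, 0.1524, 0.3152]
eef_rot: [0.001, -0.05, 0.999, -0.0]
contact_force: [0.3, -2.1, 5.2]
position: [0.6035, 0.1526, 0.3127]
eef_rot: [0.001, -0.05, 0.999, 0.0]
contact_force: [-0.4, 0.7, 1.0]
position: [0.6035, 0.1526, 0.3098]
eef_rot: [0.0, -0.05, 0.999, 0.0]
contact_force: [0.4, 0.7, 3.1]
```

```bash

python3 -m jog '{"linear":[[0,0,0.002],[0,0,0]],"dr":[[0,0,0],[0,0,0]],"claw":[0,0]}'| sed -n 2,4p
python3 -m jog '{"linear":[[0,0,0.002],[0,0,0]],"dr":[[0,0,0],[0,0,0]],"claw":[0,0]}'| sed -n 2,4p
python3 -m jog '{"linear":[[0,0,0.001],[0,0,0]],"dr":[[0,0,0],[0,0,0]],"claw":[0,0]}'| sed -n 2,4p
python3 - <<'E'
from h import *
for n,(x0,y0) in dict(side=(230,120),).items(): cv2.imwrite(f"pics/{n}25.png",cv2.resize(read_camera(n)[y0:y0+110,x0:x0+120],(720,600)[0:2],interpolation=2))
E
```

```text
position: [0.6033, 0.1525, 0.3085]
eef_rot: [0.001, -0.05, 0.999, 0.0]
contact_force: [-2.8, 0.8, 8.2]
position: [0.6031, 0.1525, 0.3084]
eef_rot: [0.002, -0.05, 0.999, 0.0]
contact_force: [-7.2, -0.5, 22.6]
position: [0.6029, 0.1525, 0.3083]
eef_rot: [0.002, -0.05, 0.999, 0.0]
contact_force: [-10.0, -1.2, 30.1]
```

View pics/side25.png

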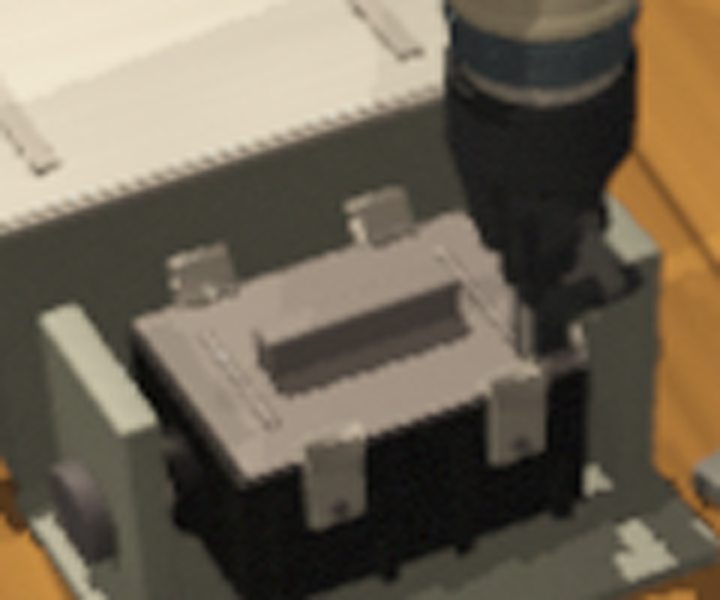

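```bash

python3 -m jog '{"linear":[[0,0,-0.02],[0,0,-0.04],[0.04,0,-0.035],[0.046,0,0],[0.046,0,0]],"dr":[[0,0,0],[0,0,0],[0,0,0],[0,0,0],[0,0,0]],"claw":[0,0,0,0,0]}'| sed -n 2,4p
python3 -m jog '{"linear":[[0,0,0.03],[0,0,0.03],[0,0,0.015],[0,0,0]],"dr":[[0,0,0],[0,0,0],[0,0,0],[0,0,0]],"claw":[0,0,0,0]}'| sed -n 2,4p
python3 -m jog '{"linear":[[0,0,0.004],[0,0,0]],"dr":[[0,0,0],[0,0,0]],"claw":[0,0]}'| sed -n 2,4p
python3 -m jog '{"linear":[[0,0,0.003],[0,0,0]],"dr":[[0,0,0],[0,0,0]],"claw":[0,0]}'| sed -n 2,4p
python3 -m jog '{"linear":[[0,0,0.002],[0,0,0]],"dr":[[0,0,0],[0,0,0]],"claw":[0,0]}'| sed -n 2,4p
python3 -m jog '{"linear":[[0,0,0.002],[0,0,0]],"dr":[[0,0,0],[0,0,0]],"claw":[0,0]}'| sed -n 2,4p
```

```text
position: [0.4732, 0.1392, 0.3978]
eef_rot: [0.0, -0.05, 0.999, 0.0]
contact_force: [-0.5, 0.6, -0.7]
position: [0.4737, 0.1393, 0.3206]
eef_rot: [-0.002, -0.05, 0.999, -0.0]
contact_force: [0.2, -0.2, 0.0]
position: [0.4747, 0.1394, 0.319]
eef_rot: [0.0, -0.05, 0.999, 0.0]
contact_force: [-0.5, 1.5, 0.2]
position: [0.4745, 0.1394, 0.3157]
eef_rot: [0.0, -0.05, 0.999, 0.0]
contact_force: [-0.4, -0.0, -0.6]
position: [0.4744, 0.1394, 0.3135]
eef_rot: [-0.0, -0.05, 0.999, -0.0]
contact_force: [1.2, 0.3, 0.5]
position: [0.4744, 0.1393, 0.3114]
eef_rot: [-0.0, -0.05, 0.999, -0.0]
contact_force: [0.4, -0.2, 0.0]
```

```bash

python3 - <<'E'
from h import *
for n,(x0,y0) in dict(side=(230,120),).items(): cv2.imwrite(f"pics/{n}26.png",cv2.resize(read_camera(n)[y0:y0+110,x0:x0+120],(720,600)[0:2],interpolation=2))
E
```

```text
(no output)
```

View pics/side26.png

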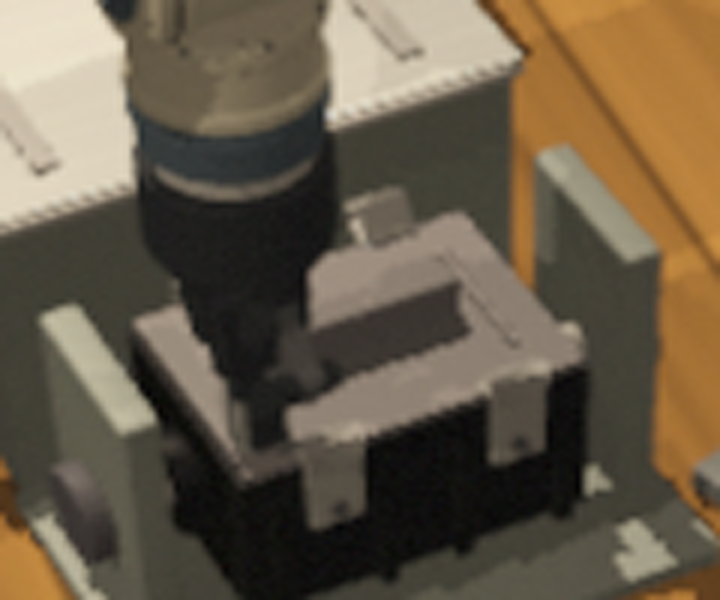

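```bash

python3 -m jog '{"linear":[[0,0,0.002],[0,0,0]],"dr":[[0,0,0],[0,0,0]],"claw":[0,0]}'| sed -n 2,4p
python3 -m jog '{"linear":[[0,0,0.002],[0,0,0]],"dr":[[0,0,0],[0,0,0]],"claw":[0,0]}'| sed -n 2,4p
python3 -m jog '{"linear":[[0,0,0.001],[0,0,0]],"dr":[[0,0,0],[0,0,0]],"claw":[0,0]}'| sed -n 2,4p
python3 -m jog '{"linear":[[0,0,0.001],[0,0,0]],"dr":[[0,0,0],[0,0,0]],"claw":[0,0]}'| sed -n 2,4p
```

```text
position: [0.4744, 0.1394, 0.3094]
eef_rot: [-0.0, -0.05, 0.999, 0.0]
contact_force: [-0.2, -0.8, -0.2]
position: [0.4744, 0.1394, 0.3085]
eef_rot: [0.001, -0.05, 0.999, 0.0]
contact_force: [-3.1, -1.0, 9.8]
position: [0.4742, 0.1394, 0.3084]
eef_rot: [0.001, -0.05, 0.999, -0.0]
contact_force: [-6.6, -0.7, 20.3]
position: [0.474, 0.1394, 0.3083]
eef_rot: [0.002, -0.05, 0.999, 0.0]
contact_force: [-10.4, -1.7, 29.2]
```

```bash

python3 -m jog '{"linear":[[0,0,-0.02],[0,0,-0.03],[0,0.04,0],[0,0.04,0.015],[0,0,0.01]],"dr":[[0,0,0],[0,0,0],[0,0,0],[0,0,0],[0,0,0]],"claw":[0,0,0,0,0]}'| sed -n 2,4p
python3 -m jog '{"linear":[[0,0,0.006],[0,0,0.005],[0,0,0]],"dr":[[0,0,0],[0,0,0],[0,0,0]],"claw":[0,0,0]}'| sed -n 2,4p
python3 -m jog '{"linear":[[0,0,0.003],[0,0,0]],"dr":[[0,0,0],[0,0,0]],"claw":[0,0]}'| sed -n 2,4p
python3 -m jog '{"linear":[[0,0,0.002],[0,0,0]],"dr":[[0,0,0],[0,0,0]],"claw":[0,0]}'| sed -n 2,4p
python3 -m jog '{"linear":[[0,0,0.002],[0,0,0]],"dr":[[0,0,0],[0,0,0]],"claw":[0,0]}'| sed -n 2,4p
python3 -m jog '{"linear":[[0,0,0.002],[0,0,0]],"dr":[[0,0,0],[0,0,0]],"claw":[0,0]}'| sed -n 2,4p
```

```text
position: [0.4658, 0.222, 0.3302]
eef_rot: [0.0, -0.052, 0.999, 0.001]
contact_force: [-1.0, 0.3, -0.5]
position: [0.4665, 0.2182, 0.3191]
eef_rot: [-0.0, -0.05, 0.999, -0.0]
contact_force: [-0.8, 0.1, 0.2]
position: [0.4666, 0.2184, 0.3166]
eef_rot: [0.0, -0.05, 0.999, 0.0]
contact_force: [-1.2, -0.4, 0.2]
position: [0.4665, 0.2188, 0.3146]
eef_rot: [0.0, -0.05, 0.999, -0.0]
contact_force: [0.7, 0.0, 0.4]
position: [0.4664, 0.2189, 0.3124]
eef_rot: [-0.0, -0.05, 0.999, -0.0]
contact_force: [-0.2, 0.1, -0.8]
position: [0.4664, 0.219, 0.3104]
eef_rot: [-0.0, -0.05, 0.999, -0.0]
contact_force: [-0.8, -0.2, 0.9]
```

```bash

python3 -m jog '{"linear":[[0,0,0.002],[0,0,0]],"dr":[[0,0,0],[0,0,0]],"claw":[0,0]}'| sed -n 2,4p
python3 -m jog '{"linear":[[0,0,0.002],[0,0,0]],"dr":[[0,0,0],[0,0,0]],"claw":[0,0]}'| sed -n 2,4p
python3 -m jog '{"linear":[[0,0,0.001],[0,0,0]],"dr":[[0,0,0],[0,0,0]],"claw":[0,0]}'| sed -n 2,4p
```

```text
position: [0.4664, 0.219, 0.3085]
eef_rot: [0.0, -0.05, 0.999, 0.0]
contact_force: [-0.3, 0.2, 0.6]
position: [0.4662, 0.2189, 0.3084]
eef_rot: [0.001, -0.05, 0.999, 0.0]
contact_force: [-6.5, -1.7, 18.6]
position: [0.466, 0.2189, 0.3083]
eef_rot: [0.001, -0.05, 0.999, 0.0]
contact_force: [-10.0, -3.1, 29.3]
```

```bash

python3 -m jog '{"linear":[[0,0,-0.02],[0,0,-0.04],[-0.04,0,-0.035],[-0.046,0,0],[-0.046,0,0]],"dr":[[0,0,0],[0,0,0],[0,0,0],[0,0,0],[0,0,0]],"claw":[0,0,0,0,0]}'| sed -n 2,4p
python3 -m jog '{"linear":[[0,0,0.03],[0,0,0.03],[0,0,0.015],[0,0,0.01],[0,0,0]],"dr":[[0,0,0],[0,0,0],[0,0,0],[0,0,0],[0,0,0]],"claw":[0,0,0,0,0]}'| sed -n 2,4p
python3 -m jog '{"linear":[[0,0,0.002],[0,0,0]],"dr":[[0,0,0],[0,0,0]],"claw":[0,0]}'| sed -n 2,4p
python3 -m jog '{"linear":[[0,0,0.002],[0,0,0]],"dr":[[0,0,0],[0,0,0]],"claw":[0,0]}'| sed -n 2,4p
```

```text
position: [0.5966, 0.2321, 0.4004]
eef_rot: [0.002, -0.05, 0.999, 0.0]
contact_force: [1.0, 0.9, -0.3]
position: [0.5952, 0.2319, 0.3123]
eef_rot: [-0.001, -0.05, 0.999, -0.0]
contact_force: [0.4, -0.6, 0.3]
position: [0.5955, 0.232, 0.3125]
eef_rot: [0.001, -0.05, 0.999, 0.0]
contact_force: [0.2, -0.5, -0.1]
position: [0.5954, 0.2319, 0.3099]
eef_rot: [0.0, -0.05, 0.999, 0.0]
contact_force: [-0.1, 0.3, 0.1]
```

```bash

python3 -m jog '{"linear":[[0,0,0.002],[0,0,0]],"dr":[[0,0,0],[0,0,0]],"claw":[0,0]}'| sed -n 2,4p
python3 -m jog '{"linear":[[0,0,0.002],[0,0,0]],"dr":[[0,0,0],[0,0,0]],"claw":[0,0]}'| sed -n 2,4p
python3 -m jog '{"linear":[[0,0,0.001],[0,0,0]],"dr":[[0,0,0],[0,0,0]],"claw":[0,0]}'| sed -n 2,4p
python3 -m jog '{"linear":[[0,0,-0.02],[0,0,-0.04],[0,0,-0.05],[0,-0.04,-0.02],[0,-0.05,0]],"dr":[[0,0,0],[0,0,0],[0,0,0],[0,0,0],[0,0,0]],"claw":[0,0,0,0,0]}'| sed -n 2,4p
python3 -m jog '{"linear":[[0,-0.05,0],[0,-0.05,0],[0,-0.05,0],[0,-0.05,0],[0,-0.05,0]],"dr":[[0,0,0],[0,0,0],[0,0,0],[0,0,0],[0,0,0]],"claw":[0,0,0,0,0]}'| sed -n 2,4p
python3 -m jog '{"linear":[[0,-0.05,0],[0,-0.05,0],[0,0,0],[0,0,0]],"dr":[[0,0,0],[0,0,0],[0,0,0],[0,0,0]],"claw":[0,0,0,0]}'| sed -n 2,4p
python3 - <<'E'
from h import *
st()
s=read_camera("side");t=read_camera("top")
cv2.imwrite("pics/s30.png",s);cv2.imwrite("pics/t30.png",t)
cv2.imwrite("pics/s30c.png",cv2.resize(s[90:240,210:370],(640,600),interpolation=2))
cv2.imwrite("pics/t30c.png",cv2.resize(t[165:305,200:300],(429,600),interpolation=2))
E
```

```text
position: [0.5954, 0.2319, 0.3085]
eef_rot: [0.001, -0.05, 0.999, 0.0]
contact_force: [-2.8, -0.2, 6.0]
position: [0.5951, 0.2319, 0.3084]
eef_rot: [0.002, -0.05, 0.999, 0.0]
contact_force: [-6.9, -1.9, 20.2]
position: [0.5949, 0.2319, 0.3084]
eef_rot: [0.002, -0.05, 0.999, 0.0]
contact_force: [-7.9, -2.3, 26.9]
position: [0.6042, 0.143, 0.4385]
eef_rot: [0.003, -0.052, 0.999, 0.0]
contact_force: [1.4, -0.6, -1.0]
position: [0.6292, -0.1084, 0.4348]
eef_rot: [0.0, -0.05, 0.999, -0.0]
contact_force: [1.1, 0.6, -0.4]
position: [0.6393, -0.2074, 0.4339]
eef_rot: [-0.0, -0.049, 0.999, 0.0]
contact_force: [-0.7, 0.6, 0.5]
t 42.65 p [ 0.6393 -0.2074  0.4339] y [-0.098  0.995  0.001] z [-0.001  0.001 -1.   ] F [-0.7  0.6  0.5] gap 0.003 q [-0.44  0.48  0.43  1.52  0.   -0.54]
```

View pics/s30c.png

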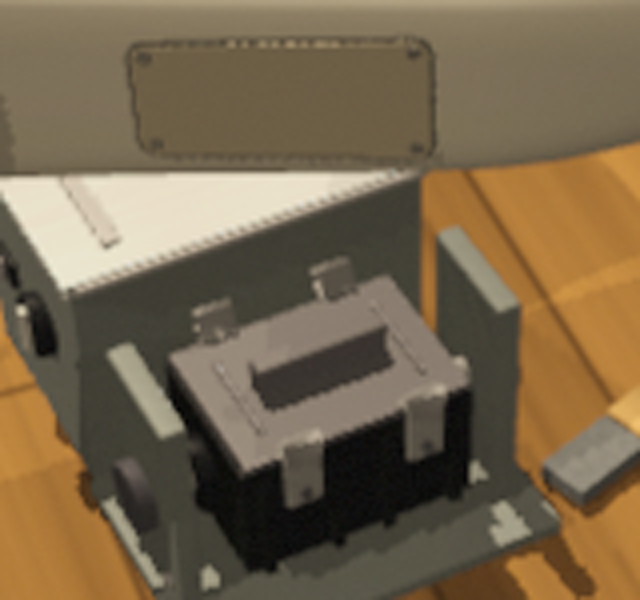

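View pics/t30c.png

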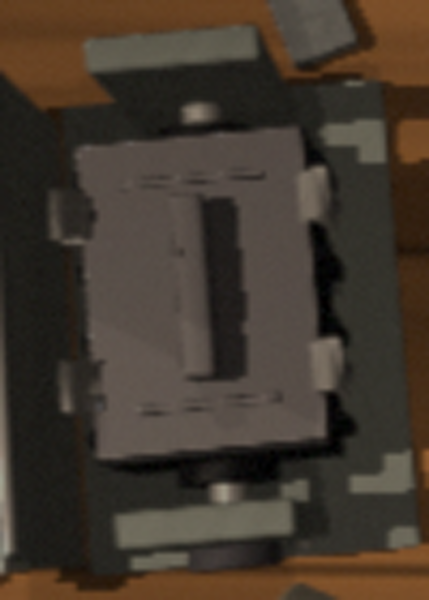

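View pics/t30.png

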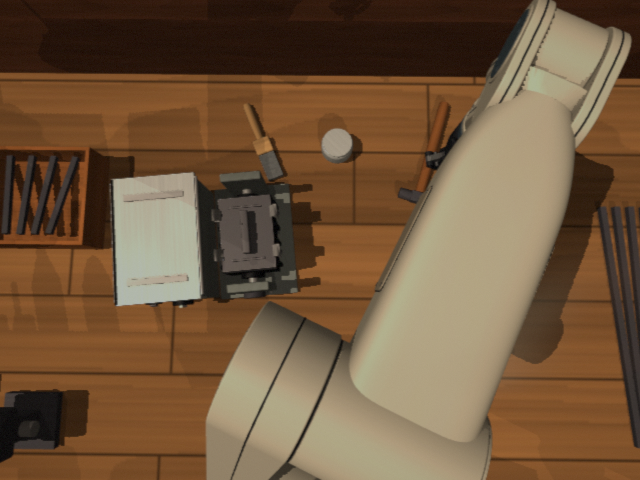

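View pics/s30.png

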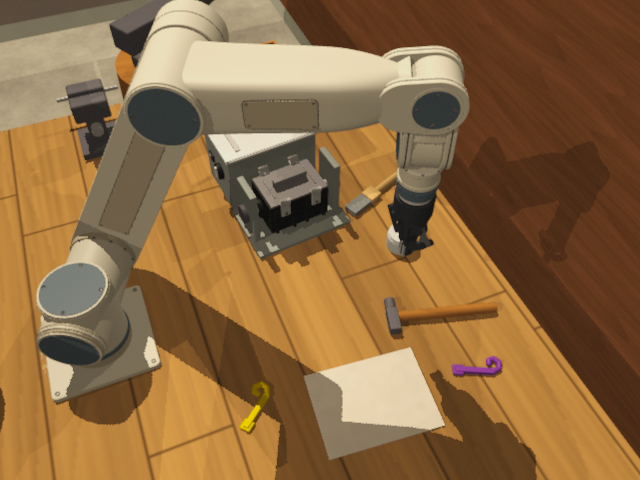

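```bash

python3 - <<'E'
import cv2,numpy as np
s=cv2.imread("pics/s30.png");t=cv2.imread("pics/t30.png");t2=cv2.imread("pics/top17.png");s2=cv2.imread("pics/side6.png")
b=lambda a:np.clip(cv2.resize(a,None,fx=8,fy=8,interpolation=2).astype(int)*2,0,255).astype(np.uint8)
cv2.imwrite("pics/z1.png",np.hstack([b(t[200:270,205:245]),b(t2[200:270,205:245])]))
cv2.imwrite("pics/z2.png",np.hstack([b(s[148:200,250:300]),b(s2[148:200,250:300])]))
E
```

```text
(no output)
```

View pics/z1.png

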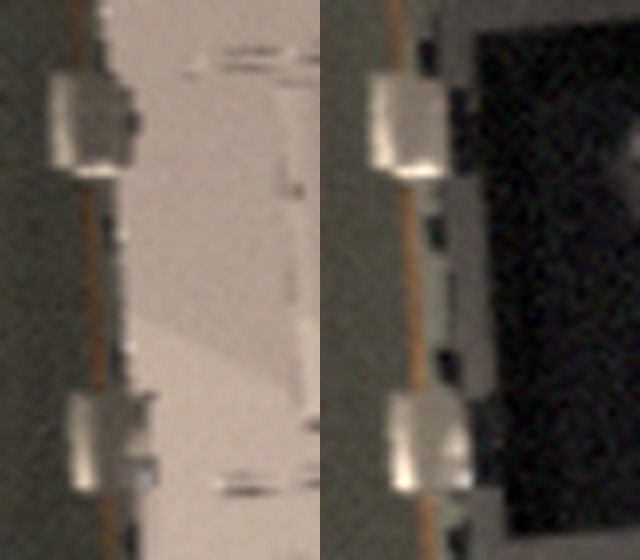

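View pics/z2.png

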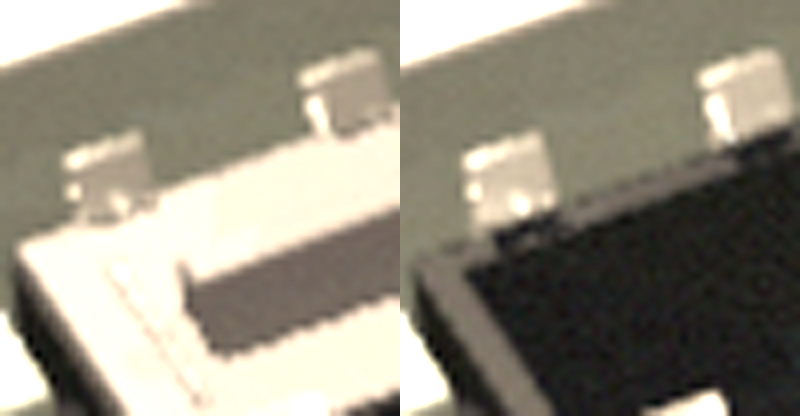

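```bash
python3 -c "
from rig import *
print(hand_in())"
```

```text
the job is handed in; nothing more can be done
None
```

I've done the job in the order you asked and handed it in at about 43 s on the robot's clock.

- **Dust cover:** I pushed it right over until it lay flat against its stop. At about 26 N it gave no further, with its top about 184 mm up. It is still folded back.
- **Hooks:** only two forged hooks were there, and I put both in the barrel. In the last picture before closing, one was clearly visible. The other seems to lie under it: I saw it inside the opening before I let go, and the board is empty. I left the yellow and purple look-alikes alone.
- **Hatch cover:** it had been knocked a few centimetres aside during the run, so I measured it again before gripping it. It then came to rest on the clip slopes at the expected height.
- **Clips:** on the first press, corner 1 stopped about 2 mm high at 33 N. After I had pressed corners 2, 3 and 4, I pressed corner 1 again and it went home. All four corners then stopped at the same height, within 0.1 mm of each other and of the expected seated height, under 27–30 N. The enlarged views show the clips back in their rest position, overlapping the plate's edge. On the +y side that overlap is only about 2 pixels.

The hammer, brush and wax tin are where they lay, and the arm ended clear of everything. No check was left failing.

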